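# Hang the percussion hammer in its stand

### The arm

A 7-joint arm with a two-finger parallel gripper is mounted at the origin on a cart in front of the work surface, level with it; the furniture and walls round the work are solid. World frame = base frame: x ahead of the robot, y to its left, z up, the work surface at z = 0. Lengths are in mm, angles in rad, forces in N, time in s.
With the tool pointing down it reaches from about 425 to 875 mm from the base axis. Payload 8.4 kg.
Tool frame: the origin (TCP) lies midway between the tips of the shut fingers; the grasp point (between the pads) lies 19 mm behind it; z points along the fingers, y is the direction in which the jaws open and shut (so a half turn about z gives the same grasp; the last joint's range is limited). The gripper opens to 87 mm and grips with 3 to 60 N. Pads are 19 mm wide; open, the fingers measure 117 mm over their backs; the gripper's body (75 mm by 190 mm) begins 51 mm behind the grasp point.
Start: joints at [-1.255, 0.333, 0.04, 1.465, -0.013, 1.343, -0.059], TCP at [261.952, 594.848, 222.546] pointing down, gripper open.
Joint ranges: [-2.58, 2.58], [-0.38, 2.09], [-1.3, 1.39], [0.25, 2.4], [-1.5, 4.64], [0.08, 2.09], [-2.65, 2.65]. Speed limits (rad/s): [2.22, 2.22, 2.79, 2.79, 3.14, 3.14, 3.14].

### API

Orientations are given as a rotation vector (axis times angle).
In Python, from station import arm gives the robot as it stands.
- The arm moves only by the tool move_arm, never from a script. Its argument "motion" is a list of rows, each an object of numbers: "gripper": the finger opening in mm, from 0 to 87; "dx", "dy", "dz": the shift along the tool's x, y, z in mm; "wx", "wy", "wz": the turn, a rotation vector about the tool's x, y, z in degrees. A call has 1 to 20 rows; each row shifts and turns the commanded pose from where the row before left it, along the tool's axes as they then stand; what a row does not reach is not made up. A row lasts 1/12 s, in which the tool goes at most 41.7 mm and 7.16 degrees, less where a joint would pass 70% of its speed; a pose out of reach is approached as far as the arm can. A call with a gripper value outside its range is refused whole. The fingers move at their own pace and stop on an object; "grip_force" is the grip in N (left out, the last holds). Time passes only in rows, so rows that do not move let the fingers close. It gives the time, the measured TCP pose, the force and the opening at its end, in the units of the state.
- arm.read_state(): the state, without advancing time (a new reading comes with each control period).
- arm.grab_frame(name): name is "side" or "top" or "wrist"; returns a dict with "img" (480x640x3 uint8, red, green, blue), "z_map" (480x640 float32, mm along the optical axis (not along the pixel's ray), 0 where there is no reading), "camera_matrix" (3x3 intrinsics, pixels), "R" (3x3) and "t" (3): a world point X has camera coordinates R X + t. Camera axes: x right, y down, z forward; pixel columns grow to the right and rows downward; lengths in mm; the calibration is good to about 2 mm. A picture is of the moment at which its call begins.
- arm.hand_in(): hands the job in, once; it reports no verdict.
Trained networks look in the newest picture that a camera, given by its name, has taken for a name from the list of things; names that differ only in an ending like _2 or _b are one class to them, and where a whole thing is asked for, a point or a joint stands for the part that bears it (a point fixed in the world has none). Each returns a list of dicts, best first, with "confidence" (0 to 1); they miss things now and then, are a little off and sometimes report something else, mostly with a low value. They report only what shows in the picture. A call takes as long as a camera call. They do not tell look-alikes from the thing itself.
- arm.outline_of(camera, thing): "pixels" (480x640 bool, what is visible of it) and "at" ([row, column] in pixels, amid what is visible of it).
The state is a dict: "t": time; "qpos": joint angles; "dq": joint speeds; "tau": joint torques, N m; "tool_pos": TCP position; "tool_rot": TCP orientation; "contact_force": force on the tool from outside, world axes, zero at the start; "torque": the same for the moment, N m; "finger_gap": finger opening in mm.
Only numpy, scipy, OpenCV 4.12 (cv2) and the standard library are available. Lean on these libraries where they do the work, as an engineer would, in place of code of your own. Each camera call takes 0.05 s, during which the arm holds its last target.

### The job

Put the percussion hammer away: take it off its sloping rest and lower it handle first, down through the collar of the instrument stand. The collar's slotted saddle is clamped at a different angle each time, so turn the hammer until the bar of its head drops fully home between the saddle's two cheeks, then let go and move clear. Leave the specimen cup, the timer, the tape roll and the marker where they are.

Things in the scene. Friction and masses are not known exactly. Their poses are not given: they have to be found in the camera images.
- hammer: T-shaped percussion hammer, 0.18 kg. Round steel handle 16 mm in diameter, 118 mm long, 3 mm bevel at its free end; head a square bar 26 x 26 x 60 mm, dark rubber ends, across the handle at 118 to 144 mm. Origin: centre of the handle's free end; z up the handle to the head, y along the bar. At the start it lies in the rest, handle sloping 30 degrees, head high, bar level with both ends free
- hammer_head (a point): centre of the hammer's head, 131 mm from the handle's free end; about 78 mm above the worktop at the start
- rest: low fixed rest: grey base strip 155 x 60 x 5 mm with an upright aluminium fork. Origin under the base; +x points to the high (head) end. The fork, 38 mm wide in y and 6 mm thick, stands square to the handle just below the head; the handle lies in its 20 mm slot, open above, and lifts out upward
- stand: fixed instrument stand: grey foot plate 120 x 90 x 8 mm, steel post, arm and collar topped by an aluminium saddle. Origin under the plate's centre; post at x = +42 mm, collar axis at x = -25 mm, y = 0. Bore vertical, 19 mm wide, no lead-in, 22 mm deep, then open down to the foot plate. Post and arm (with a black clamp screw at the post's +y side) stay below 138 mm; only the cheeks rise higher
- collar_mouth (a point): centre of the bore at the saddle's slot floor, 140 mm high; with the hammer home its handle's end is 118 mm below. Slot 30 mm wide between two cheeks 24 mm long, 7 mm thick, 8 mm tall (top 148 mm). Slot direction within 0.6 rad either way of the stand's y axis, not given: seek by sight or by turning the lightly pressed hammer till it drops; it enters within about 0.15 rad
- cup: loose specimen cup with yellow lid, the one close to the centrifuge, 64 mm wide, 74 mm tall, origin at the centre of its underside; leave alone
- timer: loose pale bench timer, 64 x 68 x 21 mm, origin at the centre of its underside; leave alone
- tape: loose roll of brown tape lying flat beside that cup, 92 mm wide, 48 mm tall, origin at the centre of its underside; leave alone
- marker: loose felt marker with red cap, 132 mm long, 13 mm thick, origin at the centre of its underside; leave alone
There are look-alikes about, which are no part of the job. There is more than one size of the hammer; the one meant has the size given above.

How it is judged:
By the outcome, as a careful person would: the job done as asked, in the order asked, and still so for the second after the job is handed in, with the robot touching nothing.
It also fails if it takes over 64 s, if anything falls off the work surface, if the arm or the gripper's body presses on something with over 40 N, if the wrist force passes 120 N, or if a joint passes its speed limit or range.

## Working session

There is one attempt and no reset: what is moved stays moved. The work goes in short steps, Python scripts to look and compute and a tool call to move; the robot and the scene stay as the last step left them, time stands still between calls to the robot, and variables do not carry over. Pictures are saved under pics/ and viewed, and the job is handed in when it is done.

Besides the shell and the picture viewer there is one more tool, called after "Emit:" in YAML: its name, and indented under it one key for each argument. move_arm: Moves the arm, as the interface text tells. Its arguments: {"type":"object","properties":{"motion":{"type":"array"},"grip_force":{"type":"number"}},"required":["motion"]}

```bash
ls; mkdir -p pics; cat > h.py <<'E'
import numpy as np, cv2
from scipy.spatial.transform import Rotation as Ro
from station import arm
def w(f,r,c,z=None):
    K=f["camera_matrix"]; z=f["z_map"][int(round(r)),int(round(c))] if z is None else z
    p=np.array([(c-K[0,2])/K[0,0]*z,(r-K[1,2])/K[1,1]*z,z]); return f["R"].T@(p-f["t"])
def cloud(f):
    K=f["camera_matrix"]; r,c=np.mgrid[:480,:640]; z=f["z_map"]
    P=np.stack([(c-K[0,2])/K[0,0]*z,(r-K[1,2])/K[1,1]*z,z],-1)
    W=(P-f["t"])@f["R"]; W[z<=0]=np.nan; return W
def save(f,n): cv2.imwrite("pics/"+n+".png",f["img"][:,:,::-1])
E
python3 - <<'E'
from h import *
import pickle
F={}
for n in ["side","top"]:
    f=arm.grab_frame(n); save(f,n+"0"); F[n]=f
    for th in ["hammer","stand","rest","collar_mouth","cup","timer","tape","marker"]:
        for o in arm.outline_of(n,th)[:4]:
            r,c=map(int,o["at"]); print(n,th,round(o["confidence"],2),(r,c),w(f,r,c).round(),o["pixels"].sum())
pickle.dump(F,open("f0.pkl","wb"))
s=arm.read_state(); print({k:np.round(v,3) for k,v in s.items()})
E
```

```text
pics
side hammer 0.76 (363, 238) [ 325. -481.   13.] 737
side hammer 0.61 (266, 309) [ 474. -317.   75.] 1102
side hammer 0.21 (322, 237) [ 337. -355.    2.] 473
side stand 0.87 (228, 278) [480.  34.   7.] 1243
side rest 0.94 (315, 312) [ 467. -366.    3.] 1557
side rest 0.52 (266, 312) [ 479. -317.   74.] 998
side collar_mouth 0.63 (228, 280) [485.  30.   8.] 1226
side cup 0.66 (259, 380) [ 623. -285.   56.] 1083
side timer 0.8 (260, 255) [ 397. -152.   16.] 600
side tape 0.67 (286, 406) [ 662. -328.   14.] 1502
side marker 0.75 (323, 239) [ 340. -356.   -0.] 512
top hammer 0.91 (324, 427) [ 328. -479.   17.] 364
top hammer 0.89 (253, 354) [ 476. -320.   63.] 808
top stand 0.8 (254, 204) [477.   6.   9.] 2481
top rest 0.94 (267, 372) [ 449. -359.   39.] 1210
top collar_mouth 0.66 (253, 205) [480.   4.   4.] 2538
top cup 0.87 (179, 323) [ 632. -254.   70.] 738
top timer 0.65 (290, 275) [ 399. -152.   21.] 921
top tape 0.71 (251, 355) [ 480. -322.   75.] 729
top tape 0.69 (169, 380) [ 671. -380.   -1.] 815
top tape 0.41 (268, 373) [ 449. -364.    6.] 1193
top marker 0.89 (320, 366) [ 336. -348.    9.] 192
{'t': np.float64(0.9), 'qpos': array([-1.255,  0.333,  0.04 ,  1.465, -0.013,  1.343, -0.058]), 'dq': array([ 0.   ,  0.001, -0.001,  0.001,  0.   ,  0.   , -0.002]), 'tau': array([ 1.0000e-03, -6.5611e+01,  1.3340e+00, -4.0406e+01, -6.0000e-02,
        3.5000e-02,  0.0000e+00]), 'tool_pos': array([261.924, 594.851, 222.574]), 'tool_rot': array([-0.647, -3.074,  0.   ]), 'contact_force': array([-0.441,  0.142,  0.163]), 'torque': array([ 0.04 ,  0.035, -0.024]), 'finger_gap': np.float64(87.316)}
```

View pics/side0.png

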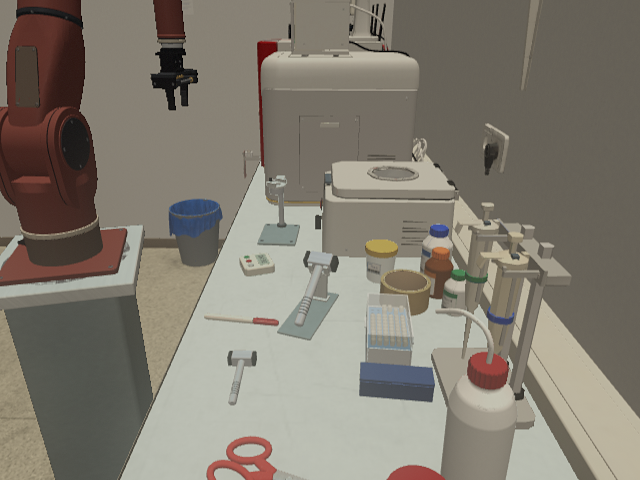

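View pics/top0.png

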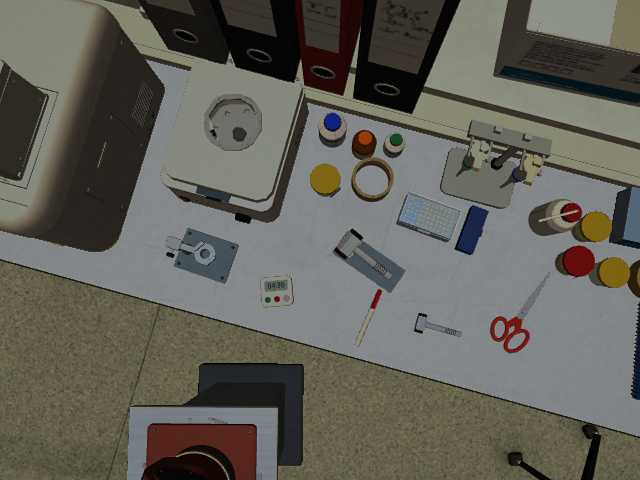

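```bash
python3 - <<'E'
import pickle,cv2,numpy as np
F=pickle.load(open("f0.pkl","rb"))
t=F["top"]["img"][:,:,::-1]; s=F["side"]["img"][:,:,::-1]
g=lambda im,r,c,h: cv2.resize(im[r-h:r+h,c-h:c+h],(390,390),interpolation=cv2.INTER_CUBIC)
cv2.imwrite("pics/crop0.png",np.hstack([g(t,260,365,45),g(t,254,204,45)]))
cv2.imwrite("pics/crop1.png",np.hstack([g(s,285,300,55),g(s,210,280,55)]))
E
```

```text
(no output)
```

View pics/crop0.png

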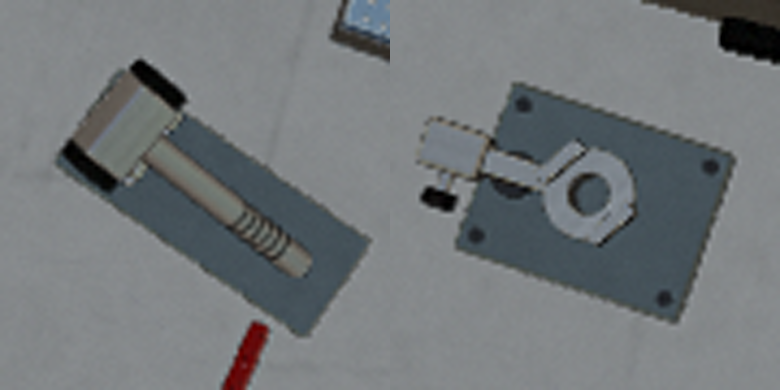

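View pics/crop1.png

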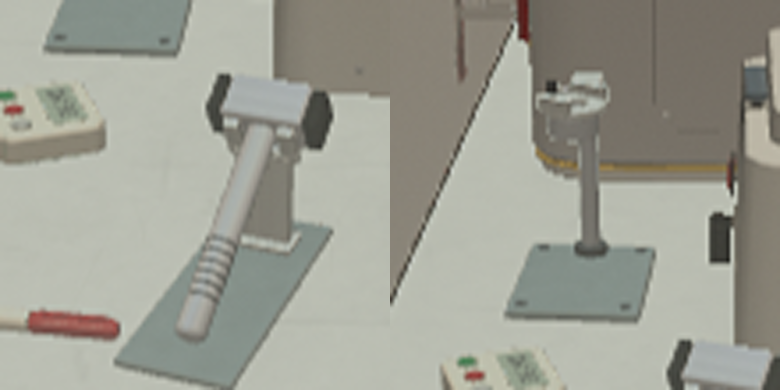

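```bash
python3 - <<'E'
from h import *
import pickle
F=pickle.load(open("f0.pkl","rb"))
for n in ["top","side"]:
    W=cloud(F[n]); 
    print(n,"table z",np.nanmedian(W[285:300,300:340,2]) if n=="top" else np.nanmedian(W[300:310,220:260,2]))
    # hammer region
    m=(abs(W[...,0]-450)<90)&(abs(W[...,1]+350)<90)&(W[...,2]>8)
    P=W[m]; print(len(P),P.max(0))
    H=P[P[:,2]>66]; print("head top",len(H),H.mean(0).round(1))
    if n=="top":
        r=cv2.minAreaRect(H[:,:2].astype(np.float32)); print(r, cv2.boxPoints(r).round(1).tolist())
        b=(abs(W[...,0]-450)<110)&(abs(W[...,1]+370)<110)&(abs(W[...,2]-5)<2.5); B=W[b]; print("base",len(B))
        r=cv2.minAreaRect(B[:,:2].astype(np.float32)); print(r)
        for lo,hi in [(12,20),(20,28),(28,36),(36,44),(44,52),(52,60)]:
            Q=P[(P[:,2]>lo)&(P[:,2]<hi)]; print(lo,len(Q),Q.mean(0).round(1) if len(Q) else "")
    m=(abs(W[...,0]-480)<90)&(abs(W[...,1]-10)<90)
    P=W[m]; S=P[P[:,2]>120]; print("stand top",len(S),S.mean(0).round(1),S.max(0))
    for lo,hi in [(120,133),(133,138),(138,143),(143,155)]:
        Q=S[(S[:,2]>lo)&(S[:,2]<hi)]; print(lo,len(Q),Q.mean(0).round(1) if len(Q) else "")
    B=P[abs(P[:,2]-8)<2.5]; r=cv2.minAreaRect(B[:,:2].astype(np.float32)); print("plate",len(B),r)
    if n=="top":
        rr,cc=np.where(m&(W[...,2]>120)); 
        print(rr.min(),rr.max(),cc.min(),cc.max())
        print(W[rr.min():rr.max()+1,cc.min():cc.max()+1,2].round().astype(int))
E
```

```text
top table z 0.39503595740765607
1108 [ 539.85890416 -278.02822271  101.77000668]
head top 519 [ 492.  -309.7   85.8]
((517.4868774414062, -353.90472412109375), (56.273414611816406, 166.431396484375), 31.97722053527832) [[449.6000061035156, -298.20001220703125], [537.7000122070312, -439.3999938964844], [585.4000244140625, -409.6000061035156], [497.29998779296875, -268.3999938964844]]
base 2412
((449.97515869140625, -370.24127197265625), (219.37698364257812, 218.0789794921875), 0.3162773847579956)
12 56 [ 403.8 -379.3   15.4]
20 43 [ 446.1 -394.7   23.7]
28 48 [ 445.2 -381.    31.6]
36 53 [ 456.2 -373.    39.9]
44 50 [ 461.2 -358.6   48.1]
52 49 [ 471.6 -351.8   56.7]
stand top 675 [477.5   2.2 138.2] [569.80844983  56.90242562 154.38153309]
120 121 [485.4  15.3 129.8]
133 207 [483.5  15.5 135.8]
138 222 [473.5  -4.1 139.9]
143 125 [467.1 -21.5 147.4]
plate 1250 ((479.17108154296875, 9.729934692382812), (177.98159790039062, 174.45880126953125), 0.12671516835689545)
203 265 165 235
[[                  -5 -9223372036854775808                    2 ...
                   133               
[... 483 characters left out ...]
                   4 ...
                     0                   -4                   -5]
 [                   4                    1                   -5 ...
                     1                   -6                    0]]
side table z -0.9127170442111255
1526 [ 539.90761394 -287.75690873   94.77854399]
head top 622 [ 494.  -319.    81.5]
stand top 291 [471.2 -18.4 135.5] [569.00349995  49.85030859 148.18042799]
120 100 [468.1 -17.6 126.8]
133 71 [477.7  -7.  136. ]
138 70 [470.9 -26.7 140.1]
143 50 [468.7 -24.9 145.8]
plate 667 ((476.3392639160156, -1.9131011962890625), (122.84527587890625, 89.11210632324219), 72.025146484375)<stdin>:25: RuntimeWarning: invalid value encountered in cast
```

```bash
cat >> h.py <<'E'
def ray(f,r,c,h):
    K=f["camera_matrix"]; d=f["R"].T@np.array([(c-K[0,2])/K[0,0],(r-K[1,2])/K[1,1],1.]); o=-f["R"].T@f["t"]
    return o+d*(h-o[2])/d[2]
def proj(f,X):
    p=f["R"]@np.asarray(X,float)+f["t"]; q=f["camera_matrix"]@p; return q[:2]/q[2]
E
python3 - <<'E'
from h import *
import pickle
f=pickle.load(open("f0.pkl","rb"))["top"]
print("cam",-f["R"].T@f["t"],f["camera_matrix"][0,0])
pc=lambda u,v,r0,c0,du=0:(r0-45+v*90/390,c0-45+(u-du)*90/390)
R=lambda u,v,h:ray(f,*pc(u,v,254,204,390),h).round(1)
H=lambda u,v,h:ray(f,*pc(u,v,260,365),h).round(1)
print("bore",R(590,193,140))
pl=[R(512,83,8),R(733,157,8),R(678,322,8),R(458,247,8)];print("plate",pl,np.mean(pl,0))
print("cheeks",R(540,180,148),R(580,145,148),R(600,243,148),R(635,215,148))
# base rest
print("rest corners",H(370,240,5),H(305,337,5),H(185,110,5),H(60,165,5))
print("head end cap px: tops", H(135,62,90),H(185,100,90),H(65,140,90),H(112,188,90))
print("handle end",H(297,262,20), H(155,150,65))
E
```

```text
cam [ 361.91819668 -267.36050593 1356.76905718] 618.970032863717
bore [466.9 -23.2 140. ]
plate [array([534.1,  44.2,   8. ]), array([497. , -68.6,   8. ]), array([413.6, -42.6,   8. ]), array([450.7,  69. ,   8. ])] [473.85   0.5    8.  ]
cheeks [472.   -2.1 148. ] [488.1 -19.8 148. ] [443.6 -29.9 148. ] [456.4 -45.4 148. ]
rest corners [ 444.  -434.8    5. ] [ 395.1 -401.8    5. ] [ 509.5 -341.5    5. ] [ 481.2 -278.3    5. ]
head end cap px: tops [ 523.1 -313.    90. ] [ 505.  -336.8   90. ] [ 485.6 -279.9   90. ] [ 462.9 -302.3   90. ]
handle end [ 432.  -396.5   20. ] [ 483.4 -323.7   65. ]
```

```bash
cat >> h.py <<'E'
def axes(yaw,tilt=0):
    """tool y (horizontal) at yaw deg; tilt deg about tool y: positive -> see print"""
    y=np.array([np.cos(np.radians(yaw)),np.sin(np.radians(yaw)),0]); z=np.array([0,0,-1.]); x=np.cross(y,z)
    return Ro.from_matrix(np.stack([x,y,z],1))*Ro.from_rotvec([0,np.radians(tilt),0])
def plan(p,Rt,s=None,cmd=None):
    s=s or arm.read_state(); R0=Ro.from_rotvec(s["tool_rot"]); p0=s["tool_pos"]
    d=R0.inv().apply(np.asarray(p)-p0); wv=np.degrees((R0.inv()*Rt).as_rotvec())
    n=max(np.linalg.norm(d)/41.7,np.linalg.norm(wv)/7.16)
    print("tool shift",d.round(1),"turn",wv.round(2),"min rows",round(n,1)); return d,wv
E
python3 - <<'E'
from h import *
import pickle
f=pickle.load(open("f0.pkl","rb"))["top"]
H=lambda u,v,h:ray(f,260-45+v*90/390,365-45+u*90/390,h).round(1)
print("head",H(125,125,78), "from axis", [432+113.4*.574,-396.5+113.4*.819])
g=arm.grab_frame("wrist"); s=arm.read_state(); Rt=Ro.from_rotvec(s["tool_rot"]).as_matrix()
c=-g["R"].T@g["t"]; print("wcam in tool", (Rt.T@(c-s["tool_pos"])).round(1)); print((Rt.T@g["R"].T).round(3)); print(g["camera_matrix"][0,0])
save(g,"w0")
E
```

```text
head [ 494.1 -308.7   78. ] from axis [497.09159999999997, -303.6254]
wcam in tool [  80.1    1.9 -162.6]
[[ 0.001 -0.956 -0.292]
 [ 1.     0.001 -0.   ]
 [ 0.    -0.292  0.956]]
409.3929765559615
```

View pics/w0.png

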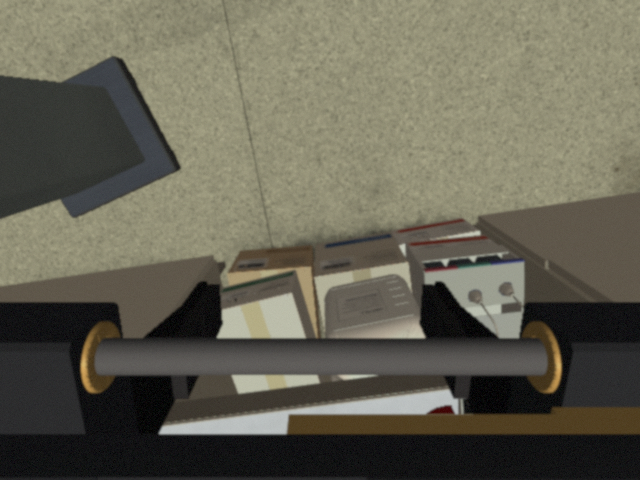

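```bash
python3 - <<'E'
from h import *
import pickle
F=pickle.load(open("f0.pkl","rb"))
for n in F:
  W=cloud(F[n])
  for y0 in range(-200,700,100):
    m=(W[...,1]>y0)&(W[...,1]<y0+100)&(W[...,2]>160)&(W[...,0]>300)
    if m.sum()>20: print(n,y0,"minx",np.nanpercentile(W[m][:,0],2).round(),"maxz",np.nanpercentile(W[m][:,2],98).round())
print("wp1");d,wv=plan([380,260,265],axes(35))
s=arm.read_state(); 
s2=dict(s); s2["tool_pos"]=np.array([380,260,265.]); s2["tool_rot"]=axes(35).as_rotvec(); plan([467,-83,265],axes(-10),s2)
E
```

```text
side -200 minx 696.0 maxz 507.0
side -100 minx 661.0 maxz 513.0
side 0 minx 832.0 maxz 516.0
side 100 minx 506.0 maxz 510.0
side 200 minx 482.0 maxz 521.0
side 300 minx 561.0 maxz 528.0
side 400 minx 784.0 maxz 532.0
side 500 minx 302.0 maxz 531.0
side 600 minx 307.0 maxz 540.0
top -200 minx 598.0 maxz 799.0
top -100 minx 598.0 maxz 748.0
top 0 minx 614.0 maxz 337.0
top 100 minx 508.0 maxz 509.0
top 200 minx 481.0 maxz 476.0
wp1
tool shift [-243.  -258.9  -42.4] turn [-0.    0.   31.23] min rows 8.6
tool shift [-330.9 -125.5    0. ] turn [ 0.  0. 45.] min rows 8.5
```

```bash
python3 - <<'E'
from h import *
s=dict(arm.read_state()); 
for p,y in [((345,260,265),66.2),((410,110,265),60),((467,-83,265),-10)]:
    plan(p,axes(y),s); s["tool_pos"]=np.array(p,float); s["tool_rot"]=axes(y).as_rotvec()
E
```

```text
tool shift [-210.9 -273.   -42.4] turn [-0.    0.    0.03] min rows 8.3
tool shift [-120. -111.    0.] turn [0.  0.  6.2] min rows 3.9
tool shift [-145.9 -138.6    0. ] turn [ 0.  0. 70.] min rows 9.8
```

Emit:
move_arm:
  motion:
    - {"dx":-21.1,"dy":-27.3,"dz":-4.2,"gripper":87}
    - {"dx":-21.1,"dy":-27.3,"dz":-4.2}
    - {"dx":-21.1,"dy":-27.3,"dz":-4.2}
    - {"dx":-21.1,"dy":-27.3,"dz":-4.2}
    - {"dx":-21.1,"dy":-27.3,"dz":-4.2}
    - {"dx":-21.1,"dy":-27.3,"dz":-4.2}
    - {"dx":-21.1,"dy":-27.3,"dz":-4.2}
    - {"dx":-21.1,"dy":-27.3,"dz":-4.2}
    - {"dx":-21.1,"dy":-27.3,"dz":-4.2}
    - {"dx":-21.1,"dy":-27.3,"dz":-4.2}
    - {"dx":-24,"dy":-22.2,"wz":1.24}
    - {"dx":-24,"dy":-22.2,"wz":1.24}
    - {"dx":-24,"dy":-22.2,"wz":1.24}
    - {"dx":-24,"dy":-22.2,"wz":1.24}
    - {"dx":-24,"dy":-22.2,"wz":1.24}

```text
$.motion[0]: bad value
```

```bash
python3 - <<'E'
from h import *
s=arm.read_state(); print(s["t"],s["tool_pos"].round(1),s["qpos"].round(2),s["contact_force"].round(1)); plan([467,-83,265],axes(-10))
E
```

```text
0.95 [262.  594.8 222.6] [-1.26  0.33  0.04  1.47 -0.01  1.34 -0.06] [ 0.8 -0.9  0.9]
tool shift [-460.8 -537.7  -42.4] turn [ 0.    0.   76.23] min rows 17.0
```

Emit:
move_arm:
  motion:
    - {"gripper":87,"dx":-21.1,"dy":-27.3,"dz":-4.2,"wx":0,"wy":0,"wz":0}

```text
t: 1.03
tool_pos: [266.3, 565.0, 224.5]
tool_rot: [-0.637, -3.074, 0.001]
contact_force: [-1.3, -0.1, -0.1]
finger_gap: 87.2
```

Emit:
move_arm:
  motion:
    - {"gripper":87,"dx":-23.8,"dy":-30.7,"dz":-4.8,"wx":0,"wy":0,"wz":0}
    - {"gripper":87,"dx":-23.8,"dy":-30.7,"dz":-4.8,"wx":0,"wy":0,"wz":0}
    - {"gripper":87,"dx":-23.8,"dy":-30.7,"dz":-4.8,"wx":0,"wy":0,"wz":0}
    - {"gripper":87,"dx":-23.8,"dy":-30.7,"dz":-4.8,"wx":0,"wy":0,"wz":0}
    - {"gripper":87,"dx":-23.8,"dy":-30.7,"dz":-4.8,"wx":0,"wy":0,"wz":0}
    - {"gripper":87,"dx":-23.8,"dy":-30.7,"dz":-4.8,"wx":0,"wy":0,"wz":0}
    - {"gripper":87,"dx":-23.8,"dy":-30.7,"dz":-4.8,"wx":0,"wy":0,"wz":0}
    - {"gripper":87,"dx":-23.8,"dy":-30.7,"dz":-4.8,"wx":0,"wy":0,"wz":0}
    - {"gripper":87,"dx":-24,"dy":-22.2,"dz":0,"wx":0,"wy":0,"wz":1.2}
    - {"gripper":87,"dx":-24,"dy":-22.2,"dz":0,"wx":0,"wy":0,"wz":1.2}
    - {"gripper":87,"dx":-24,"dy":-22.2,"dz":0,"wx":0,"wy":0,"wz":1.2}
    - {"gripper":87,"dx":-24,"dy":-22.2,"dz":0,"wx":0,"wy":0,"wz":1.2}
    - {"gripper":87,"dx":-24,"dy":-22.2,"dz":0,"wx":0,"wy":0,"wz":1.2}

```text
t: 2.12
tool_pos: [404.6, 105.7, 265.4]
tool_rot: [0.809, 3.035, 0.001]
contact_force: [0.2, -0.1, -0.1]
finger_gap: 86.8
```

```bash
python3 - <<'E'
from h import *
s=arm.read_state(); print(s["t"],s["tool_pos"].round(1),s["qpos"].round(2),s["contact_force"].round(1)); plan([467,-83,265],axes(-10))
E
```

```text
2.1167 [404.6 105.7 265.4] [-0.85 -0.21  0.42  1.93  0.09  1.4   0.6 ] [ 0.2 -0.1 -0.1]
tool shift [-148.  -132.7    0.3] turn [ 5.000e-02 -2.000e-02  7.017e+01] min rows 9.8
```

Emit:
move_arm:
  motion:
    - {"gripper":87,"dx":-29.6,"dy":-26.5,"dz":0,"wx":0,"wy":0,"wz":0}
    - {"gripper":87,"dx":-29.6,"dy":-26.5,"dz":0,"wx":0,"wy":0,"wz":0}
    - {"gripper":87,"dx":-29.6,"dy":-26.5,"dz":0,"wx":0,"wy":0,"wz":0}
    - {"gripper":87,"dx":-29.6,"dy":-26.5,"dz":0,"wx":0,"wy":0,"wz":0}
    - {"gripper":87,"dx":-29.6,"dy":-26.5,"dz":0,"wx":0,"wy":0,"wz":0}
    - {"gripper":87,"dx":0,"dy":0,"dz":0,"wx":0,"wy":0,"wz":7}
    - {"gripper":87,"dx":0,"dy":0,"dz":0,"wx":0,"wy":0,"wz":7}
    - {"gripper":87,"dx":0,"dy":0,"dz":0,"wx":0,"wy":0,"wz":7}
    - {"gripper":87,"dx":0,"dy":0,"dz":0,"wx":0,"wy":0,"wz":7}
    - {"gripper":87,"dx":0,"dy":0,"dz":0,"wx":0,"wy":0,"wz":7}
    - {"gripper":87,"dx":0,"dy":0,"dz":0,"wx":0,"wy":0,"wz":7}
    - {"gripper":87,"dx":0,"dy":0,"dz":0,"wx":0,"wy":0,"wz":7}
    - {"gripper":87,"dx":0,"dy":0,"dz":0,"wx":0,"wy":0,"wz":7}
    - {"gripper":87,"dx":0,"dy":0,"dz":0,"wx":0,"wy":0,"wz":7}
    - {"gripper":87,"dx":0,"dy":0,"dz":0,"wx":0,"wy":0,"wz":7}
    - {"gripper":87,"dx":0,"dy":0,"dz":0,"wx":0,"wy":0,"wz":0}

```text
t: 3.45
tool_pos: [466.9, -81.2, 265.3]
tool_rot: [2.409, 2.017, 0.001]
contact_force: [-0.5, -0.3, -0.1]
finger_gap: 87.4
```

```bash
python3 - <<'E'
from h import *
import pickle
g=arm.grab_frame("wrist"); save(g,"w1"); pickle.dump(g,open("w1.pkl","wb"))
s=arm.read_state(); print(s["t"],s["tool_pos"].round(1),s["qpos"].round(2))
print(proj(g,[467,-23,140]))
E
```

```text
3.5 [466.9 -81.2 265.3] [-0.62 -0.1   0.66  1.84  0.06  1.38 -0.14]
[304.68601928 149.32294488]
```

View pics/w1.png

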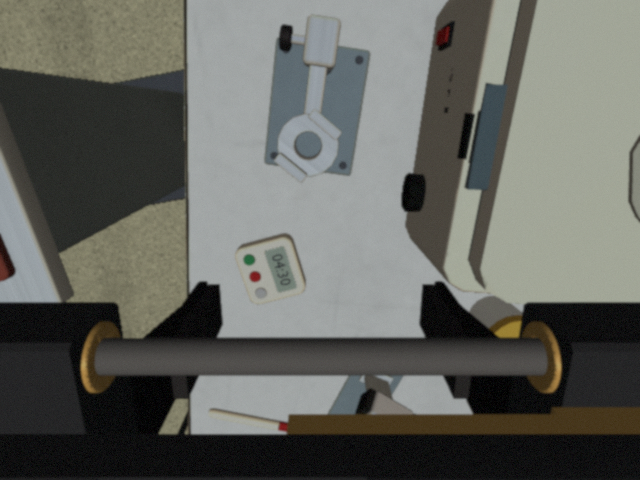

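```bash
python3 - <<'E'
import pickle,cv2
g=pickle.load(open("w1.pkl","rb")); im=g["img"][:,:,::-1]
cv2.imwrite("pics/w1c.png",cv2.resize(im[105:190,260:350],(720,680),interpolation=cv2.INTER_CUBIC))
E
```

```text
(no output)
```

View pics/w1c.png

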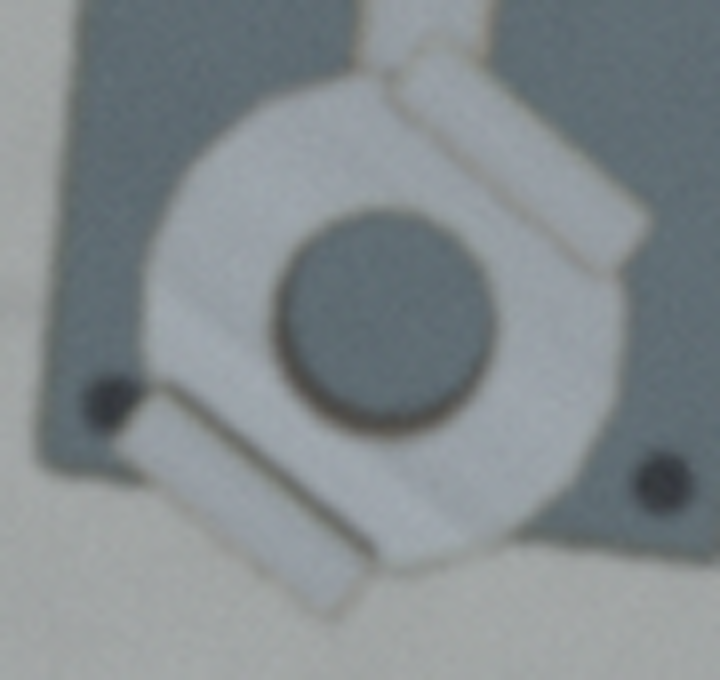

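```bash
python3 - <<'E'
from h import *
import pickle
g=pickle.load(open("w1.pkl","rb"))
p=lambda u,v,h: ray(g,105+v/8-0.44,260+u/8-0.44,h)
print("bore",p(385,323,140).round(1), p(272,323,140).round(1),p(498,323,140).round(1))
for a,b in [((435,35),(650,215)),((390,95),(605,275)),((165,385),(375,555)),((120,440),(335,615))]:
    A,B=p(*a,148),p(*b,148); print(A.round(1),B.round(1),np.linalg.norm(B-A).round(1),np.degrees(np.arctan2(*(B-A)[[1,0]])).round(1))
E
```

```text
bore [469.6 -20.4 140. ] [460.  -18.7 140. ] [479.2 -22.2 140. ]
[478.2   2.  148. ] [493.2 -15.1 148. ] 22.8 -48.8
[473.7  -2.  148. ] [488.7 -19.3 148. ] 22.9 -49.1
[450.8 -21.7 148. ] [465.5 -38.8 148. ] 22.6 -49.3
[446.1 -25.5 148. ] [461.2 -43.2 148. ] 23.3 -49.7
```

```bash
python3 - <<'E'
from h import *
plan([519,-272,165],axes(-35,-28)); R0=Ro.from_rotvec(arm.read_state()["tool_rot"]); print((R0.inv()*axes(-35)).as_rotvec(True))
E
```

```text
tool shift [-179.3   83.4  100.3] turn [  6.2  -27.55  24.82] min rows 5.3
[ 1.00910368e-02 -1.08793490e-02  2.53280142e+01]
```

Emit:
move_arm:
  motion:
    - {"gripper":87,"dx":-29.9,"dy":13.9,"dz":8,"wx":0,"wy":0,"wz":0}
    - {"gripper":87,"dx":-29.9,"dy":13.9,"dz":10,"wx":0,"wy":0,"wz":0}
    - {"gripper":87,"dx":-29.9,"dy":13.9,"dz":18,"wx":0,"wy":0,"wz":0}
    - {"gripper":87,"dx":-29.9,"dy":13.9,"dz":20,"wx":0,"wy":0,"wz":0}
    - {"gripper":87,"dx":-29.9,"dy":13.9,"dz":22,"wx":0,"wy":0,"wz":0}
    - {"gripper":87,"dx":-29.9,"dy":13.9,"dz":22,"wx":0,"wy":0,"wz":0}
    - {"gripper":87,"dx":0,"dy":0,"dz":0,"wx":0,"wy":0,"wz":6.33}
    - {"gripper":87,"dx":0,"dy":0,"dz":0,"wx":0,"wy":0,"wz":6.33}
    - {"gripper":87,"dx":0,"dy":0,"dz":0,"wx":0,"wy":0,"wz":6.33}
    - {"gripper":87,"dx":0,"dy":0,"dz":0,"wx":0,"wy":0,"wz":6.33}
    - {"gripper":87,"dx":0,"dy":0,"dz":0,"wx":0,"wy":-7,"wz":0}
    - {"gripper":87,"dx":0,"dy":0,"dz":0,"wx":0,"wy":-7,"wz":0}
    - {"gripper":87,"dx":0,"dy":0,"dz":0,"wx":0,"wy":-7,"wz":0}
    - {"gripper":87,"dx":0,"dy":0,"dz":0,"wx":0,"wy":-7,"wz":0}
    - {"gripper":87,"dx":0,"dy":0,"dz":0,"wx":0,"wy":0,"wz":0}
    - {"gripper":87,"dx":0,"dy":0,"dz":0,"wx":0,"wy":0,"wz":0}

```text
t: 4.83
tool_pos: [520.1, -269.6, 163.8]
tool_rot: [2.521, 1.326, -0.634]
contact_force: [0.0, -0.9, 0.4]
finger_gap: 86.8
```

```bash
python3 - <<'E'
from h import *
import pickle
g=arm.grab_frame("wrist"); save(g,"w2"); pickle.dump(g,open("w2.pkl","wb"))
s=arm.read_state(); print(s["t"],s["tool_pos"].round(1),s["qpos"].round(2))
plan([519,-272,165],axes(-35,-28)); print(proj(g,[495,-307,78]))
im=g["img"][:,:,::-1]
E
```

```text
4.8833 [ 519.  -271.5  164.8] [-0.61  0.55  1.02  1.67  0.01  1.29 -0.24]
tool shift [-0.4  0.3 -0. ] turn [-0.03  0.02  0.21] min rows 0.0
[321.86139853 239.08345574]
```

View pics/w2.png

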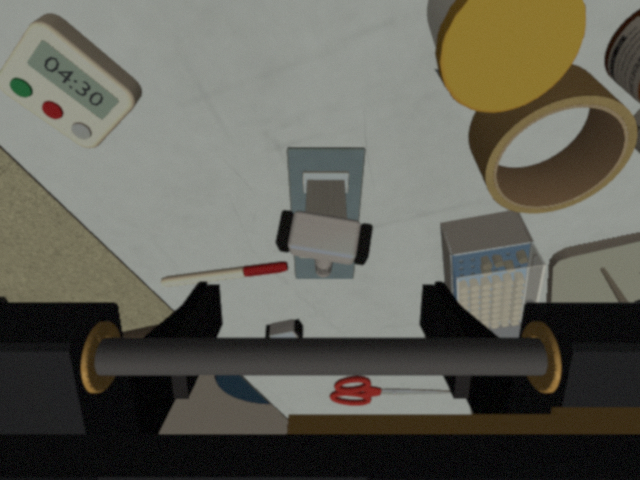

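```bash
python3 - <<'E'
import pickle,cv2
g=pickle.load(open("w2.pkl","rb")); im=g["img"][:,:,::-1]
cv2.imwrite("pics/w2c.png",cv2.resize(im[165:290,260:390],(780,750-150*0),interpolation=cv2.INTER_CUBIC)[:600])
from h import *
W=cloud(g)
for nm,(r,c) in dict(L=(231,285),R=(243,365),mid=(230,325),mid2=(250,325),hand=(267,322)).items():
    print(nm,np.nanmedian(W[r-2:r+3,c-2:c+3].reshape(-1,3),0).round(1))
E
```

```text
L [ 482.8 -283.5   83.1]
R [ 522.1 -315.5   89.9]
mid [ 504.5 -296.9   83.3]
mid2 [ 500.3 -302.7   94.3]
hand [ 458.9 -359.4   48. ]
```

View pics/w2c.png

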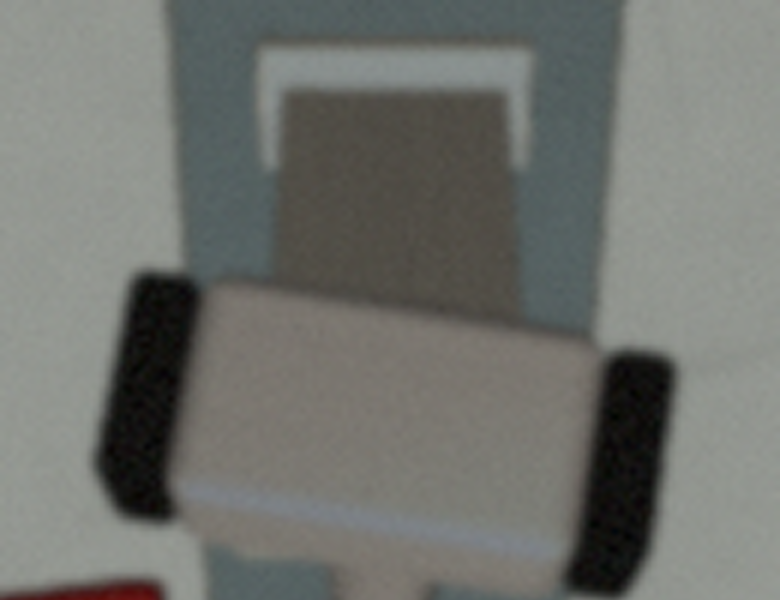

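```bash
python3 - <<'E'
from h import *
import pickle
from scipy.optimize import least_squares
g=pickle.load(open("w2.pkl","rb")); t=pickle.load(open("f0.pkl","rb"))["top"]
# hammer pts: upper = +x
obj=np.array([[-13,30,144],[-13,-30,144],[13,30,144],[13,-30,144],[13,30,118],[13,-30,118]],float)
im=np.array([[133,275],[675,358],[100,470],[655,560],[130,517],[617,592]],float)/6+[260,165]-0.42
def solve(obj,im,f,lab):
    ok,rv,tv=cv2.solvePnP(obj,im,f["camera_matrix"],None,flags=cv2.SOLVEPNP_ITERATIVE)
    pr,_=cv2.projectPoints(obj,rv,tv,f["camera_matrix"],None)
    Rh=f["R"].T@Ro.from_rotvec(rv.ravel()).as_matrix(); 
    X=lambda p: f["R"].T@(Ro.from_rotvec(rv.ravel()).as_matrix()@np.array(p,float)+tv.ravel()-f["t"])
    print(lab,"res px",np.abs(pr[:,0]-im).max().round(2),"head",X([0,0,131]).round(1),"end",X([0,0,0]).round(1)); print(" z axis",Rh[:,2].round(3),"elev",np.degrees(np.arcsin(Rh[2,2])).round(1),"az",np.degrees(np.arctan2(Rh[1,2],Rh[0,2])).round(1),"y axis",Rh[:,1].round(3),"az",np.degrees(np.arctan2(Rh[1,1],Rh[0,1])).round(1))
solve(obj,im,g,"wrist")
T=lambda u,v,h: ray(t,260-45+v*90/390,365-45+u*90/390,h)
a=(T(65,140,84)+T(112,190,84))/2;b=(T(140,60,84)+T(186,101,84))/2
print("top bar az",np.degrees(np.arctan2(*(b-a)[[1,0]])),(a+b)/2,np.linalg.norm(b-a))
e=T(305,270,8); e2=T(152,148,70); print("top handle az",np.degrees(np.arctan2(*(e2-e)[[1,0]])),e,e2)
W=cloud(g); # plane of z face
P=W[217:240,296:352].reshape(-1,3); P=P[~np.isnan(P[:,0])]; c=np.median(P,0); P=P[np.linalg.norm(P-c,axis=1)<35]; c=P.mean(0)
n=np.linalg.svd(P-c)[2][2]; n*=np.sign(n[2]); print("face n",n.round(3),"elev",np.degrees(np.arcsin(n[2])).round(1),"az",np.degrees(np.arctan2(n[1],n[0])).round(1),c.round(1),len(P))
E
```

```text
wrist res px 2.85 head [718.5  21.2 471.1] end [780.1 109.6 545.7]
 z axis [-0.47  -0.674 -0.569] elev -34.7 az -124.9 y axis [ 0.763 -0.635  0.121] az -39.7
top bar az -41.04723541669947 [ 494.64176518 -308.91619506   84.        ] 53.995921135320806
top handle az 55.214121131112854 [ 428.58857265 -401.64664447    8.        ] [ 483.89543898 -322.0286283    70.        ]
face n [0.502 0.717 0.483] elev 28.9 az 55.0 [ 503.8 -295.8   82.3] 1265
```

```bash
python3 - <<'E'
from h import *
import pickle
from scipy.optimize import least_squares
g=pickle.load(open("w2.pkl","rb"))
obj=np.array([[-13,-30,144],[-13,30,144],[13,-30,144],[13,30,144],[13,-30,118],[13,30,118]],float)
im=np.array([[133,275],[675,358],[100,470],[655,560],[130,517],[617,592]],float)/6+[260,165]-0.42
y0=np.array([.819,-.574,0]); z0=np.array([.497,.709,.5]); x0=np.cross(y0,z0); R0=Ro.from_matrix(np.stack([x0,y0,z0],1))
def fit(free):
    def res(v):
        R=R0*Ro.from_rotvec(v[3:]); X=R.apply(obj-[0,0,131])+v[:3]
        P=X@g["R"].T+g["t"]; q=P@g["camera_matrix"].T; e=(q[:,:2]/q[:,2:]-im).ravel()
        return np.r_[e, v[3:5]*(0 if free else 60), (v[2]-78)*(0 if free else .3)]
    s=least_squares(res,np.r_[495,-307,78,0,0,0]); v=s.x; R=(R0*Ro.from_rotvec(v[3:])).as_matrix()
    print(free,"max",abs(s.fun[:12]).max().round(2),v[:3].round(1),np.degrees(v[3:]).round(1),"y",R[:,1].round(3),"z",R[:,2].round(3))
fit(True); fit(False)
E
```

```text
True max 2.85 [ 491.7 -314.9   67.6] [-0.2  4.7 -8.4] y [ 0.763 -0.635  0.121] z [0.47  0.674 0.569]
False max 3.32 [ 492.4 -313.9   69.3] [-0.1  1.3 -8.5] y [ 0.766 -0.63   0.126] z [0.49  0.7   0.519]
```

```bash
cat >> h.py <<'E'
y0=np.array([.819,-.574,0]); z0=np.array([.497,.709,.5]); x0=np.cross(y0,z0)
Rh0=Ro.from_matrix(np.stack([x0,y0,z0],1))*Ro.from_rotvec([0,0,np.radians(-8.5)])
def Q(tau): return Ro.from_matrix(np.diag([-1.,1,-1]))*Ro.from_euler("y",60+tau,degrees=True)
E
python3 - <<'E'
from h import *
import pickle
g=pickle.load(open("w2.pkl","rb")); t=pickle.load(open("f0.pkl","rb"))["top"]
p=ray(g,233.9,324.7,84.5); print("face c",p.round(1),"head",(p-13*z0).round(1))
# whole silhouette centre
q=ray(g,165+432/6,260+388/6,78); print("sil",q.round(1))
for f,n in ((g,"w"),(t,"t")):
    print(n, proj(f,[496,-306,78]).round(1))
m=arm.outline_of("wrist","hammer")
for o in m[:3]:
    r,c=np.where(o["pixels"]); print(o["confidence"],o["at"],r.min(),r.max(),c.min(),c.max())
Rt=Rh0*Q(-28); h=np.array([496,-306,78.])
print("approach dir",Rt.as_matrix().round(3).tolist())
plan(h-45*Rt.as_matrix()[:,2],Rt); plan(h+16*Rt.as_matrix()[:,2],Rt)
E
```

```text
face c [ 502.9 -298.7   84.5] head [ 496.4 -307.9   78. ]
sil [ 497.6 -306.4   78. ]
w [322.3 237.6]
t [347.5 242.9]
0.76 [232.9, 323.7] 210 276 275 372
0.56 [329.5, 284.2] 320 337 265 302
0.45 [82.1, 69.4] 13 147 0 141
approach dir [[0.607, 0.767, -0.207], [0.647, -0.628, -0.432], [-0.461, 0.128, -0.878]]
tool shift [ 5.8 -2.6 51.1] turn [-4.54 -0.04  7.25] min rows 1.2
tool shift [  5.5   2.2 111.9] turn [-4.54 -0.04  7.25] min rows 2.7
```

Emit:
move_arm:
  motion:
    - {"gripper":87,"dx":2.9,"dy":-1.0,"dz":25,"wx":-2.27,"wy":0,"wz":3.62}
    - {"gripper":87,"dx":2.9,"dy":-1.0,"dz":25,"wx":-2.27,"wy":0,"wz":3.62}
    - {"gripper":87,"dx":0,"dy":0,"dz":0,"wx":0,"wy":0,"wz":0}
    - {"gripper":87,"dx":0,"dy":0,"dz":0,"wx":0,"wy":0,"wz":0}

```text
t: 5.27
tool_pos: [505.8, -287.3, 118.7]
tool_rot: [2.526, 1.146, -0.543]
contact_force: [0.5, -0.3, 0.4]
finger_gap: 87.1
```

```bash
python3 - <<'E'
from h import *
import pickle
g=arm.grab_frame("wrist"); save(g,"w3"); pickle.dump(g,open("w3.pkl","wb"))
h=np.array([496.5,-307.3,78.]);print(proj(g,h)); Rt=Rh0*Q(-28)
s=arm.read_state(); print(s["t"],s["qpos"].round(2)); plan(h+16*Rt.as_matrix()[:,2],Rt)
im=g["img"][:,:,::-1].copy()
for a in (-30,30):
  for b in (-13,13):
    for c in (118,144):
      u=proj(g,h+Rh0.apply([b,a,c-131])); cv2.circle(im,tuple(int(round(k)) for k in u),1,(0,0,255),-1)
cv2.imwrite("pics/w3o.png",im)
cv2.imwrite("pics/w3c.png",cv2.resize(im[150:350,220:430],(630,600),interpolation=cv2.INTER_CUBIC))
E
```

```text
[321.41121539 267.51379217]
5.3167 [-0.66  0.56  1.06  1.8   0.01  1.1  -0.39]
tool shift [-0.4 -1.  63.4] turn [-0.07 -0.07 -0.03] min rows 1.5
```

View pics/w3c.png

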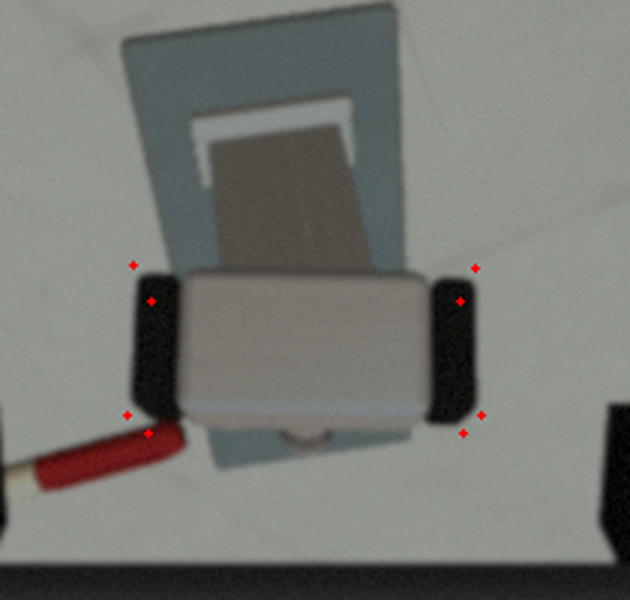

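Emit:
move_arm:
  motion:
    - {"gripper":87,"dx":0,"dy":-0.5,"dz":25,"wx":0,"wy":0,"wz":0}
    - {"gripper":87,"dx":0,"dy":0,"dz":23,"wx":0,"wy":0,"wz":0}
    - {"gripper":87,"dx":0,"dy":0,"dz":15,"wx":0,"wy":0,"wz":0}
    - {"gripper":87,"dx":0,"dy":0,"dz":0,"wx":0,"wy":0,"wz":0}
    - {"gripper":87,"dx":0,"dy":0,"dz":0,"wx":0,"wy":0,"wz":0}
    - {"gripper":50,"dx":0,"dy":0,"dz":0,"wx":0,"wy":0,"wz":0}
    - {"gripper":50,"dx":0,"dy":0,"dz":0,"wx":0,"wy":0,"wz":0}
    - {"gripper":50,"dx":0,"dy":0,"dz":0,"wx":0,"wy":0,"wz":0}
    - {"gripper":50,"dx":0,"dy":0,"dz":0,"wx":0,"wy":0,"wz":0}
    - {"gripper":50,"dx":0,"dy":0,"dz":0,"wx":0,"wy":0,"wz":0}
    - {"gripper":50,"dx":0,"dy":0,"dz":0,"wx":0,"wy":0,"wz":0}
  grip_force: 10

```text
t: 6.23
tool_pos: [494.4, -313.3, 63.1]
tool_rot: [2.522, 1.145, -0.541]
contact_force: [0.5, 1.4, 1.5]
finger_gap: 60.0
```

```bash
python3 - <<'E'
from h import *
s=arm.read_state(); print(s["t"],s["qpos"].round(2),s["contact_force"].round(1),s["torque"].round(2),s["finger_gap"])
Rt=Rh0*Q(-28);plan(np.array([496.5,-307.3,78.])+16*Rt.as_matrix()[:,2],Rt)
g=arm.grab_frame("wrist"); save(g,"w4")
E
```

```text
6.2333 [-0.58  0.62  1.01  1.86 -0.02  0.98 -0.36] [0.5 1.4 1.5] [ 0.46 -0.08  0.02] 59.97913967364462
tool shift [-1.7 -0.2 -0.1] turn [ 0.03 -0.01 -0.07] min rows 0.0
```

View pics/w4.png

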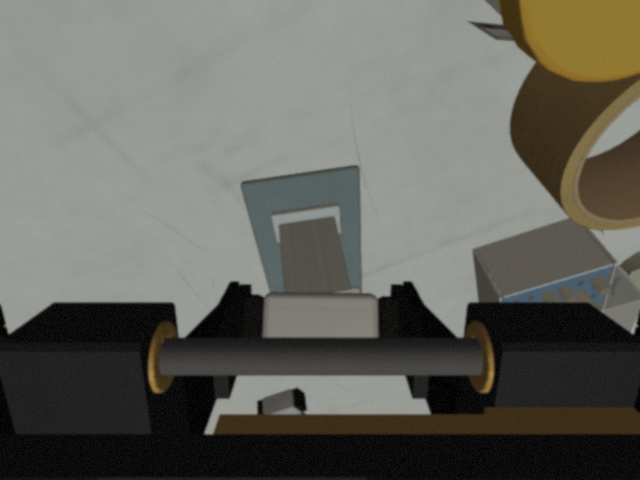

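Emit:
move_arm:
  motion:
    - {"gripper":50,"dx":0,"dy":0,"dz":0,"wx":0,"wy":0,"wz":0}
    - {"gripper":50,"dx":0,"dy":0,"dz":0,"wx":0,"wy":0,"wz":0}
    - {"gripper":50,"dx":-2.3,"dy":0.6,"dz":-4.4,"wx":0,"wy":0,"wz":0}
    - {"gripper":50,"dx":-4.6,"dy":1.3,"dz":-8.8,"wx":0,"wy":0,"wz":0}
    - {"gripper":50,"dx":-6.9,"dy":1.9,"dz":-13.2,"wx":0,"wy":0,"wz":0}
    - {"gripper":50,"dx":-6.9,"dy":1.9,"dz":-13.2,"wx":0,"wy":0,"wz":0}
    - {"gripper":50,"dx":-6.9,"dy":1.9,"dz":-13.2,"wx":0,"wy":0,"wz":0}
    - {"gripper":50,"dx":-9.2,"dy":2.6,"dz":-17.6,"wx":0,"wy":0,"wz":0}
    - {"gripper":50,"dx":-9.2,"dy":2.6,"dz":-17.6,"wx":0,"wy":0,"wz":0}
    - {"gripper":50,"dx":-9.2,"dy":2.6,"dz":-17.6,"wx":0,"wy":0,"wz":0}
    - {"gripper":50,"dx":0,"dy":0,"dz":0,"wx":0,"wy":0,"wz":0}
  grip_force: 40

```text
t: 7.2
tool_pos: [495.0, -314.6, 186.9]
tool_rot: [2.523, 1.141, -0.536]
contact_force: [0.5, -0.1, -1.2]
finger_gap: 59.9
```

```bash
python3 - <<'E'
from h import *
s=arm.read_state(); print(s["t"],s["tool_pos"].round(1),s["qpos"].round(2),s["contact_force"].round(1),s["torque"].round(2),s["finger_gap"])
g=arm.grab_frame("wrist"); f=arm.grab_frame("top"); e=arm.grab_frame("side")
a=g["img"];b=f["img"];c=e["img"]
R=lambda im,h,w: cv2.resize(im,(w,h),interpolation=cv2.INTER_CUBIC)
cv2.imwrite("pics/m5.png",np.hstack([R(b[190:330,290:430],400,400),R(c[180:320,230:370],400,400)])[:,:,::-1]); save(g,"w5")
# plan
Q28=Q(-28)
def axf(yawbar):  # hammer upright, y along yawbar
    y=np.array([np.cos(np.radians(yawbar)),np.sin(np.radians(yawbar)),0]); z=np.array([0,0,1.]); return Ro.from_matrix(np.stack([np.cross(y,z),y,z],1))
for yb in (-49.2,):
    Rt=axf(yb)*Q28; print(Rt.as_matrix().round(3).tolist()); 
    h=np.array([469.,-22.,310]); plan(h+16*Rt.as_matrix()[:,2],Rt)
E
```

```text
7.2 [ 495.  -314.6  186.9] [-0.68  0.47  1.13  1.76  0.08  1.19 -0.34] [ 0.5 -0.1 -1.2] [ 0.58 -0.28  0.02] 59.85701938676967
[[0.642, 0.653, 0.401], [0.554, -0.757, 0.346], [0.53, 0.0, -0.848]]
tool shift [ 128.1 -186.2 -224. ] turn [ 7.29 58.83 10.52] min rows 8.4
```

View pics/m5.png

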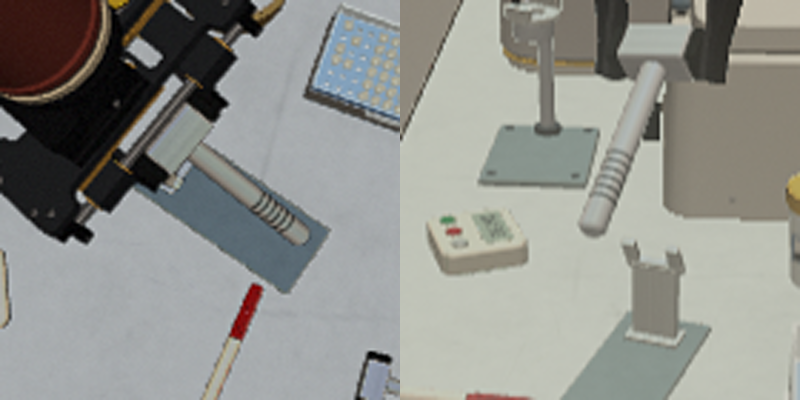

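```bash
python3 - <<'E'
from h import *
s=arm.read_state(); R0=Ro.from_rotvec(s["tool_rot"]); plan([475,-150,315],R0)
E
```

```text
tool shift [  33.  -100.  -182.6] turn [0. 0. 0.] min rows 5.1
```

Emit:
move_arm:
  motion:
    - {"gripper":50,"dx":3,"dy":-9,"dz":-17,"wx":0,"wy":0,"wz":0}
    - {"gripper":50,"dx":6,"dy":-18,"dz":-33,"wx":0,"wy":0,"wz":0}
    - {"gripper":50,"dx":6,"dy":-18,"dz":-33,"wx":0,"wy":0,"wz":0}
    - {"gripper":50,"dx":6,"dy":-18,"dz":-33,"wx":0,"wy":0,"wz":0}
    - {"gripper":50,"dx":6,"dy":-18,"dz":-33,"wx":0,"wy":0,"wz":0}
    - {"gripper":50,"dx":6,"dy":-18,"dz":-33,"wx":0,"wy":0,"wz":0}
    - {"gripper":50,"dx":0,"dy":0,"dz":0,"wx":0.81,"wy":6.54,"wz":1.17}
    - {"gripper":50,"dx":0,"dy":0,"dz":0,"wx":0.81,"wy":6.54,"wz":1.17}
    - {"gripper":50,"dx":0,"dy":0,"dz":0,"wx":0.81,"wy":6.54,"wz":1.17}
    - {"gripper":50,"dx":0,"dy":0,"dz":0,"wx":0.81,"wy":6.54,"wz":1.17}
    - {"gripper":50,"dx":0,"dy":0,"dz":0,"wx":0.81,"wy":6.54,"wz":1.17}
    - {"gripper":50,"dx":0,"dy":0,"dz":0,"wx":0.81,"wy":6.54,"wz":1.17}
    - {"gripper":50,"dx":0,"dy":0,"dz":0,"wx":0.81,"wy":6.54,"wz":1.17}
    - {"gripper":50,"dx":0,"dy":0,"dz":0,"wx":0.81,"wy":6.54,"wz":1.17}
    - {"gripper":50,"dx":0,"dy":0,"dz":0,"wx":0.81,"wy":6.54,"wz":1.17}
    - {"gripper":50,"dx":0,"dy":0,"dz":0,"wx":0,"wy":0,"wz":0}
  grip_force: 40

```text
t: 8.68
tool_pos: [471.0, -157.2, 313.0]
tool_rot: [-2.785, -1.055, -0.561]
contact_force: [-0.2, -2.3, -2.9]
finger_gap: 59.4
```

```bash
cat >> h.py <<'E'
def axf(yawbar):
    y=np.array([np.cos(np.radians(yawbar)),np.sin(np.radians(yawbar)),0]); z=np.array([0,0,1.]); return Ro.from_matrix(np.stack([np.cross(y,z),y,z],1))
E
python3 - <<'E'
from h import *
s=arm.read_state(); print(s["t"],s["tool_pos"].round(1),s["qpos"].round(2),s["contact_force"].round(1),s["torque"].round(2),s["finger_gap"])
Rt=axf(-49.2)*Q(-28); h=np.array([469.,-22.,300]); plan(h+16*Rt.as_matrix()[:,2],Rt)
E
```

```text
8.6833 [ 471.  -157.2  313. ] [-0.64 -0.37  0.9   1.89 -0.02  1.25 -0.59] [-0.2 -2.3 -2.9] [-0.63  0.7  -0.06] 59.38492162568016
tool shift [  79.9 -103.7   58.4] turn [1.17 9.77 1.05] min rows 3.4
```

Emit:
move_arm:
  motion:
    - {"gripper":50,"dx":13.3,"dy":-17.3,"dz":9.7,"wx":0,"wy":0,"wz":0}
    - {"gripper":50,"dx":13.3,"dy":-17.3,"dz":9.7,"wx":0,"wy":0,"wz":0}
    - {"gripper":50,"dx":13.3,"dy":-17.3,"dz":9.7,"wx":0,"wy":0,"wz":0}
    - {"gripper":50,"dx":13.3,"dy":-17.3,"dz":9.7,"wx":0,"wy":0,"wz":0}
    - {"gripper":50,"dx":13.3,"dy":-17.3,"dz":9.7,"wx":0,"wy":0,"wz":0}
    - {"gripper":50,"dx":13.3,"dy":-17.3,"dz":9.7,"wx":0,"wy":0,"wz":0}
    - {"gripper":50,"dx":0,"dy":0,"dz":0,"wx":0,"wy":0,"wz":0}
  grip_force: 40

```text
t: 9.27
tool_pos: [474.6, -5.3, 284.3]
tool_rot: [-2.778, -1.086, -0.545]
contact_force: [0.3, 0.1, -2.4]
finger_gap: 60.0
```

```bash
python3 - <<'E'
from h import *
s=arm.read_state(); print(s["t"],s["tool_pos"].round(1),s["qpos"].round(2),s["contact_force"].round(1),s["torque"].round(2),s["finger_gap"])
Rt=axf(-49.2)*Q(-28); h=np.array([469.,-22.,300]); plan(h+16*Rt.as_matrix()[:,2],Rt)
E
```

```text
9.2667 [474.6  -5.3 284.3] [-0.59 -0.36  0.55  2.02 -0.03  1.12 -0.85] [ 0.3  0.1 -2.4] [-0.44  0.61  0.01] 60.00936168311767
tool shift [-5.8  8.9 -4.3] turn [ 0.74 10.43  2.16] min rows 1.5
```

Emit:
move_arm:
  motion:
    - {"gripper":50,"dx":-1.5,"dy":2.5,"dz":-1,"wx":0.2,"wy":2.6,"wz":0.5}
    - {"gripper":50,"dx":-1.5,"dy":2.5,"dz":-1,"wx":0.2,"wy":2.6,"wz":0.5}
    - {"gripper":50,"dx":-1.5,"dy":2.5,"dz":-1,"wx":0.2,"wy":2.6,"wz":0.5}
    - {"gripper":50,"dx":-1.3,"dy":1.4,"dz":-1,"wx":0.2,"wy":2.6,"wz":0.5}
    - {"gripper":50,"dx":0,"dy":0,"dz":0,"wx":0,"wy":0,"wz":0}
    - {"gripper":50,"dx":0,"dy":0,"dz":0,"wx":0,"wy":0,"wz":0}
  grip_force: 40

```text
t: 9.77
tool_pos: [476.1, -21.9, 287.0]
tool_rot: [-2.672, -0.987, -0.768]
contact_force: [0.1, -0.5, -1.0]
finger_gap: 59.6
```

```bash
python3 - <<'E'
from h import *
import pickle
s=arm.read_state(); print(s["t"],s["tool_pos"].round(1),s["qpos"].round(2),s["contact_force"].round(1),s["torque"].round(2),s["finger_gap"])
Rt=axf(-49.2)*Q(-28); h=np.array([469.,-22.,300]); plan(h+16*Rt.as_matrix()[:,2],Rt)
F={n:arm.grab_frame(n) for n in ("wrist","top","side")}; pickle.dump(F,open("f6.pkl","wb"))
save(F["wrist"],"w6"); R=lambda im: cv2.resize(im,(400,400),interpolation=cv2.INTER_CUBIC)
cv2.imwrite("pics/m6.png",np.hstack([R(F["top"]["img"][180:320,130:270]),R(F["side"]["img"][110:250,200:340])])[:,:,::-1])
E
```

```text
9.7667 [476.1 -21.9 287. ] [-0.3  -0.37  0.48  2.1  -0.3   1.03 -0.58] [ 0.1 -0.5 -1. ] [-0.63  0.75  0.04] 59.63869304310657
tool shift [ 2.2 -4.6  2.1] turn [ 0.16 -0.08 -0.2 ] min rows 0.1
```

View pics/m6.png

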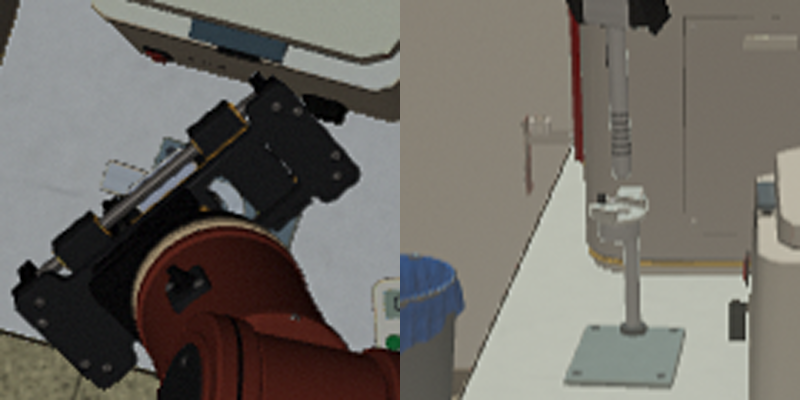

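View pics/w6.png

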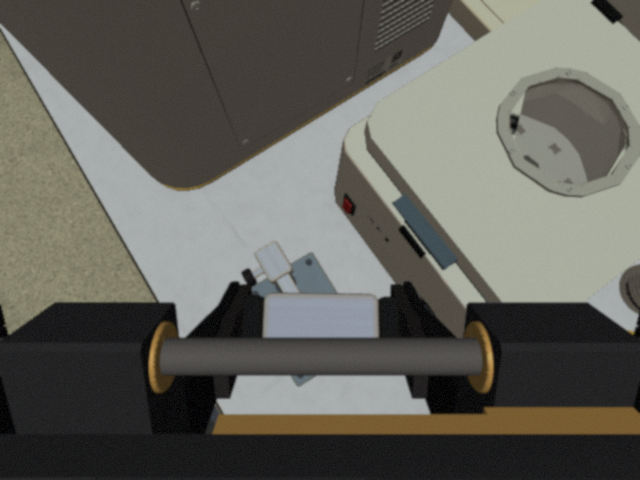

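```bash
python3 - <<'E'
from h import *
import pickle
f=pickle.load(open("f6.pkl","rb"))["side"]; print("cam",-f["R"].T@f["t"], f["camera_matrix"][0,0])
s=arm.read_state(); Rt=Ro.from_rotvec(s["tool_rot"]); head=s["tool_pos"]-16*Rt.as_matrix()[:,2]; Rh=Rt*Q(-28).inv()
print("head",head.round(1),"hz",Rh.as_matrix()[:,2].round(3))
im=f["img"][:,:,::-1].copy(); im=cv2.resize(im[110:200,230:320],(720,720),interpolation=cv2.INTER_CUBIC)
def dot(X,c):
    u=(proj(f,X)-[230,110]+0.44)*8; cv2.circle(im,tuple(int(round(k)) for k in u),3,c,-1); return u.round(0)
print("end",dot(head+Rh.apply([0,0,-131]),(0,0,255)),"neck",dot(head+Rh.apply([0,0,-13]),(0,0,255)))
print("bore w",dot([469.6,-20.4,140],(0,255,0)),"bore t",dot([467,-23.2,140],(255,0,0)))
# predicted cheek corners at 148 from wrist
for X in ([478.2,2,148],[493.2,-15.1,148],[473.7,-2,148],[488.7,-19.3,148],[450.8,-21.7,148],[465.5,-38.8,148],[446.1,-25.5,148],[461.2,-43.2,148]): dot(X,(0,255,255))
print("px/mm x:", (proj(f,[470,-20,140])-proj(f,[460,-20,140]))*.8,"y:",(proj(f,[470,-20,140])-proj(f,[470,-30,140]))*.8)
cv2.imwrite("pics/s6.png",im[100:700])
E
```

```text
cam [  288.93447316 -1071.10998446   470.7375317 ] 485.06669318199573
head [470.5 -25.9 301.7] hz [-0.004 -0.001  1.   ]
end [378. 488.] neck [364.  60.]
bore w [373. 589.] bore t [366. 592.]
px/mm x: [ 3.47024081 -0.24802867] y: [-0.63246105 -1.02864709]
```

View pics/s6.png

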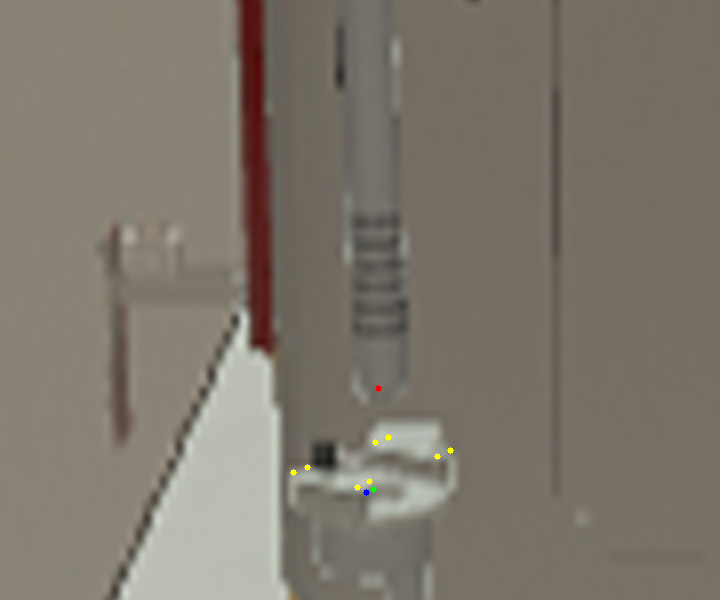

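```bash
cat >> h.py <<'E'
def st(tau=-28):
    s=arm.read_state(); Rt=Ro.from_rotvec(s["tool_rot"]); head=s["tool_pos"]-16*Rt.as_matrix()[:,2]; Rh=Rt*Q(tau).inv()
    print("t",s["t"],"head",head.round(1),"end",(head-131*Rh.as_matrix()[:,2]).round(1),"hz",Rh.as_matrix()[:,2].round(3),"F",s["contact_force"].round(1),"M",s["torque"].round(2),"gap",s["finger_gap"].round(1),"q",s["qpos"].round(2))
def goal(h,yaw=-49.2,tau=-28):
    Rt=axf(yaw)*Q(tau); return plan(np.array(h,float)+16*Rt.as_matrix()[:,2],Rt)
E
python3 - <<'E'
from h import *
st(); goal([469.4,-20.8,276]); print((axf(-49.2)*Q(-28)).inv().apply([0,0,-10]).round(2))
E
```

```text
Traceback (most recent call last):
  File "h.py", line 33, in st
    print("t",s["t"],"head",head.round(1),"end",(head-131*Rh.as_matrix()[:,2]).round(1),"hz",Rh.as_matrix()[:,2].round(3),"F",s["contact_force"].round(1),"M",s["torque"].round(2),"gap",s["finger_gap"].round(1),"q",s["qpos"].round(2))
                                                                                                                                                                                         ^^^^^^^^^^^^^^^^^^^^^
AttributeError: 'float' object has no attribute 'round'
```

```bash
sed -i 's/s\["finger_gap"\].round(1)/round(float(s["finger_gap"]),1)/' h.py
python3 - <<'E'
from h import *
st(); goal([469.4,-20.8,276]); print((axf(-49.2)*Q(-28)).inv().apply([0,0,-10]).round(2))
E
```

```text
t 9.9167 head [470.5 -25.9 301.7] end [471.  -25.8 170.7] hz [-0.004 -0.001  1.   ] F [ 0.2  0.2 -1. ] M [-0.62  0.72  0.03] gap 59.5 q [-0.31 -0.37  0.48  2.1  -0.3   1.03 -0.58]
tool shift [-11.7  -4.7  23.1] turn [ 0.13 -0.18  0.  ] min rows 0.6
[-5.3   0.    8.48]
```

Emit:
move_arm:
  motion:
    - {"gripper":50,"dx":-3.9,"dy":-1.6,"dz":7.7,"wx":0.1,"wy":-0.2,"wz":0}
    - {"gripper":50,"dx":-3.9,"dy":-1.6,"dz":7.7,"wx":0,"wy":0,"wz":0}
    - {"gripper":50,"dx":-3.9,"dy":-1.5,"dz":7.7,"wx":0,"wy":0,"wz":0}
    - {"gripper":50,"dx":0,"dy":0,"dz":0,"wx":0,"wy":0,"wz":0}
    - {"gripper":50,"dx":0,"dy":0,"dz":0,"wx":0,"wy":0,"wz":0}
    - {"gripper":50,"dx":0,"dy":0,"dz":0,"wx":0,"wy":0,"wz":0}
  grip_force: 40

```text
t: 10.42
tool_pos: [475.7, -15.8, 262.6]
tool_rot: [-2.67, -0.99, -0.768]
contact_force: [-0.5, 0.5, -2.3]
finger_gap: 59.7
```

```bash
python3 - <<'E'
from h import *
st(); goal([469.4,-20.8,276])
f=arm.grab_frame("side"); cv2.imwrite("pics/s7.png",cv2.resize(f["img"][130:200,235:315,::-1],(680,595),interpolation=cv2.INTER_CUBIC))
E
```

```text
t 10.4167 head [469.3 -21.3 276.2] end [469.5 -21.2 145.2] hz [-0.001 -0.001  1.   ] F [-0.5  0.5 -2.3] M [-0.63  0.76 -0.03] gap 59.7 q [-0.31 -0.36  0.48  2.14 -0.31  0.98 -0.56]
tool shift [ 0.2 -0.4  0.4] turn [ 0.06 -0.1  -0.08] min rows 0.0
```

View pics/s7.png

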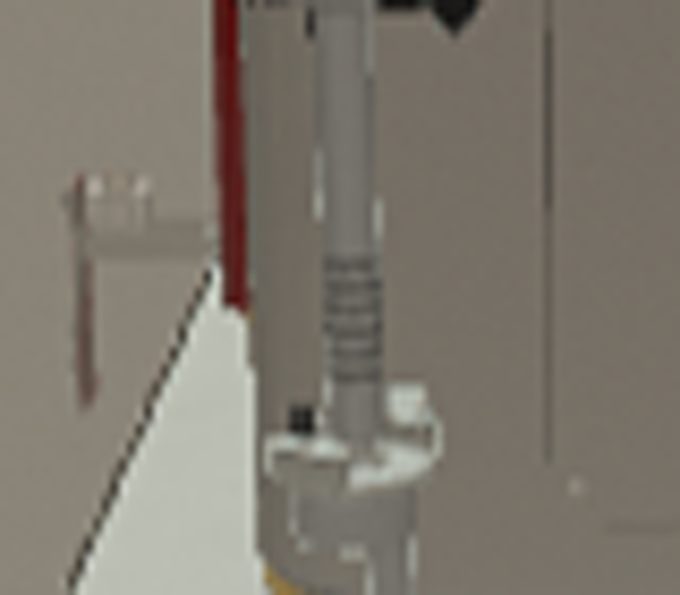

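Emit:
move_arm:
  motion:
    - {"gripper":50,"dx":-1.06,"dy":0,"dz":1.7,"wx":0,"wy":0,"wz":0}
    - {"gripper":50,"dx":-1.06,"dy":0,"dz":1.7,"wx":0,"wy":0,"wz":0}
    - {"gripper":50,"dx":-1.06,"dy":0,"dz":1.7,"wx":0,"wy":0,"wz":0}
    - {"gripper":50,"dx":-1.06,"dy":0,"dz":1.7,"wx":0,"wy":0,"wz":0}
    - {"gripper":50,"dx":0,"dy":0,"dz":0,"wx":0,"wy":0,"wz":0}
  grip_force: 40

```text
t: 10.88
tool_pos: [475.5, -15.9, 254.0]
tool_rot: [-2.67, -0.99, -0.767]
contact_force: [-0.7, -0.4, -2.9]
finger_gap: 59.8
```

```bash
python3 - <<'E'
from h import *
st()
E
```

```text
t 10.8833 head [469.  -21.5 267.5] end [469.1 -21.4 136.5] hz [-0.001 -0.001  1.   ] F [-0.7 -0.4 -2.9] M [-0.71  0.83 -0.02] gap 59.8 q [-0.32 -0.36  0.49  2.16 -0.32  0.96 -0.55]
```

Emit:
move_arm:
  motion:
    - {"gripper":50,"dx":-1.06,"dy":0,"dz":1.7,"wx":0,"wy":0,"wz":0}
    - {"gripper":50,"dx":-1.06,"dy":0,"dz":1.7,"wx":0,"wy":0,"wz":0}
    - {"gripper":50,"dx":-1.06,"dy":0,"dz":1.7,"wx":0,"wy":0,"wz":0}
    - {"gripper":50,"dx":-1.06,"dy":0,"dz":1.7,"wx":0,"wy":0,"wz":0}
    - {"gripper":50,"dx":0,"dy":0,"dz":0,"wx":0,"wy":0,"wz":0}
  grip_force: 40

```text
t: 11.3
tool_pos: [475.5, -15.8, 246.0]
tool_rot: [-2.67, -0.99, -0.767]
contact_force: [-0.6, -0.6, -3.0]
finger_gap: 59.7
```

```bash
python3 - <<'E'
from h import *
st()
f=arm.grab_frame("side"); cv2.imwrite("pics/s8.png",cv2.resize(f["img"][130:200,235:315,::-1],(680,595),interpolation=cv2.INTER_CUBIC))
E
```

```text
t 11.3 head [469.1 -21.4 259.5] end [469.2 -21.2 128.5] hz [-0.001 -0.001  1.   ] F [-0.6 -0.6 -3. ] M [-0.8   0.91 -0.01] gap 59.7 q [-0.32 -0.35  0.5   2.17 -0.32  0.95 -0.53]
```

View pics/s8.png

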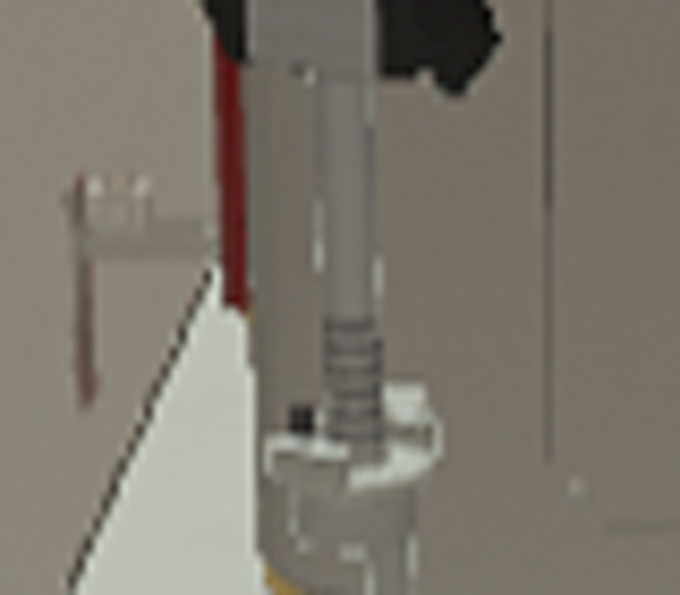

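Emit:
move_arm:
  motion:
    - {"gripper":50,"dx":-1.59,"dy":0,"dz":2.54,"wx":0,"wy":0,"wz":0}
    - {"gripper":50,"dx":-1.59,"dy":0,"dz":2.54,"wx":0,"wy":0,"wz":0}
    - {"gripper":50,"dx":-1.59,"dy":0,"dz":2.54,"wx":0,"wy":0,"wz":0}
    - {"gripper":50,"dx":-1.59,"dy":0,"dz":2.54,"wx":0,"wy":0,"wz":0}
    - {"gripper":50,"dx":-1.59,"dy":0,"dz":2.54,"wx":0,"wy":0,"wz":0}
    - {"gripper":50,"dx":-1.59,"dy":0,"dz":2.54,"wx":0,"wy":0,"wz":0}
    - {"gripper":50,"dx":-1.59,"dy":0,"dz":2.54,"wx":0,"wy":0,"wz":0}
    - {"gripper":50,"dx":0,"dy":0,"dz":0,"wx":0,"wy":0,"wz":0}
  grip_force: 40

```text
t: 12.02
tool_pos: [475.5, -15.7, 224.8]
tool_rot: [-2.67, -0.99, -0.767]
contact_force: [-0.8, -0.7, -1.7]
finger_gap: 59.8
```

```bash
python3 - <<'E'
from h import *
st(); goal([469.2,-21.2,220])
E
```

```text
t 12.0167 head [469.1 -21.3 238.4] end [469.1 -21.2 107.4] hz [-0.001 -0.001  1.   ] F [-0.8 -0.7 -1.7] M [-0.66  0.86  0.01] gap 59.8 q [-0.33 -0.34  0.52  2.2  -0.34  0.9  -0.5 ]
tool shift [-9.6  0.  15.7] turn [ 0.04 -0.07 -0.1 ] min rows 0.4
```

Emit:
move_arm:
  motion:
    - {"gripper":50,"dx":-2.12,"dy":0,"dz":3.39,"wx":0,"wy":0,"wz":0}
    - {"gripper":50,"dx":-2.12,"dy":0,"dz":3.39,"wx":0,"wy":0,"wz":0}
    - {"gripper":50,"dx":-2.12,"dy":0,"dz":3.39,"wx":0,"wy":0,"wz":0}
    - {"gripper":50,"dx":-2.12,"dy":0,"dz":3.39,"wx":0,"wy":0,"wz":0}
    - {"gripper":50,"dx":-2.12,"dy":0,"dz":3.39,"wx":0,"wy":0,"wz":0}
    - {"gripper":50,"dx":-2.12,"dy":0,"dz":3.39,"wx":0,"wy":0,"wz":0}
    - {"gripper":50,"dx":-2.12,"dy":0,"dz":3.39,"wx":0,"wy":0,"wz":0}
    - {"gripper":50,"dx":-2.12,"dy":0,"dz":3.39,"wx":0,"wy":0,"wz":0}
    - {"gripper":50,"dx":0,"dy":0,"dz":0,"wx":0,"wy":0,"wz":0}
  grip_force: 40

```text
t: 12.77
tool_pos: [475.4, -15.7, 192.6]
tool_rot: [-2.67, -0.99, -0.766]
contact_force: [-0.3, -0.3, -2.1]
finger_gap: 59.6
```

```bash
python3 - <<'E'
from h import *
st(); goal([469.2,-21.2,175])
E
```

```text
t 12.7667 head [468.9 -21.2 206.2] end [469.  -21.1  75.2] hz [-0.    -0.001  1.   ] F [-0.3 -0.3 -2.1] M [-0.6   0.78  0.03] gap 59.6 q [-0.35 -0.3   0.55  2.25 -0.38  0.84 -0.44]
tool shift [-16.3   0.1  26.5] turn [ 0.03 -0.05 -0.1 ] min rows 0.7
```

Emit:
move_arm:
  motion:
    - {"gripper":50,"dx":-2.12,"dy":0,"dz":3.39,"wx":0,"wy":0,"wz":0}
    - {"gripper":50,"dx":-2.12,"dy":0,"dz":3.39,"wx":0,"wy":0,"wz":0}
    - {"gripper":50,"dx":-2.12,"dy":0,"dz":3.39,"wx":0,"wy":0,"wz":0}
    - {"gripper":50,"dx":-2.12,"dy":0,"dz":3.39,"wx":0,"wy":0,"wz":0}
    - {"gripper":50,"dx":-2.12,"dy":0,"dz":3.39,"wx":0,"wy":0,"wz":0}
    - {"gripper":50,"dx":-2.12,"dy":0,"dz":3.39,"wx":0,"wy":0,"wz":0}
    - {"gripper":50,"dx":-2.12,"dy":0,"dz":3.39,"wx":0,"wy":0,"wz":0}
    - {"gripper":50,"dx":0,"dy":0,"dz":0,"wx":0,"wy":0,"wz":0}
  grip_force: 40

```text
t: 13.43
tool_pos: [475.4, -15.7, 164.6]
tool_rot: [-2.67, -0.99, -0.766]
contact_force: [-0.4, -0.6, -2.2]
finger_gap: 59.7
```

```bash
python3 - <<'E'
from h import *
st(); goal([469.2,-21.2,153])
f=arm.grab_frame("side"); g=arm.grab_frame("wrist")
cv2.imwrite("pics/m9.png",np.hstack([cv2.resize(f["img"][150:220,235:315],(400,350),interpolation=cv2.INTER_CUBIC),cv2.resize(g["img"][180:440,200:460],(350,350))])[:,:,::-1])
E
```

```text
t 13.4333 head [469.  -21.2 178.2] end [469.  -21.1  47.2] hz [-0.    -0.001  1.   ] F [-0.4 -0.6 -2.2] M [-0.57  0.75 -0.02] gap 59.7 q [-0.37 -0.27  0.59  2.28 -0.42  0.78 -0.37]
tool shift [-13.2   0.2  21.5] turn [ 0.02 -0.05 -0.1 ] min rows 0.6
```

View pics/m9.png

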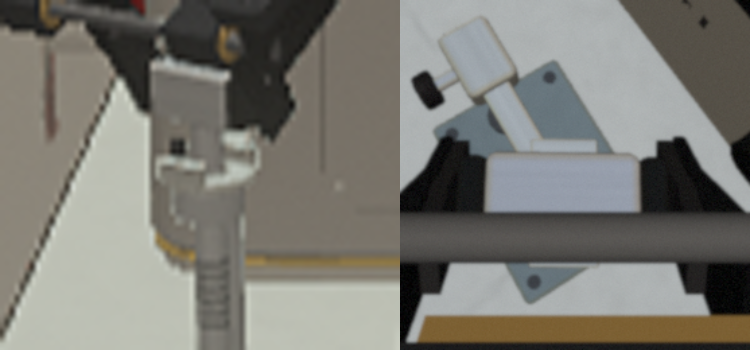

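Emit:
move_arm:
  motion:
    - {"gripper":50,"dx":-1.59,"dy":0,"dz":2.54,"wx":0,"wy":0,"wz":0}
    - {"gripper":50,"dx":-1.59,"dy":0,"dz":2.54,"wx":0,"wy":0,"wz":0}
    - {"gripper":50,"dx":-1.59,"dy":0,"dz":2.54,"wx":0,"wy":0,"wz":0}
    - {"gripper":50,"dx":-1.59,"dy":0,"dz":2.54,"wx":0,"wy":0,"wz":0}
    - {"gripper":50,"dx":-1.06,"dy":0,"dz":1.7,"wx":0,"wy":0,"wz":0}
    - {"gripper":50,"dx":-1.06,"dy":0,"dz":1.7,"wx":0,"wy":0,"wz":0}
    - {"gripper":50,"dx":-1.06,"dy":0,"dz":1.7,"wx":0,"wy":0,"wz":0}
    - {"gripper":50,"dx":0,"dy":0,"dz":0,"wx":0,"wy":0,"wz":0}
  grip_force: 40

```text
t: 14.2
tool_pos: [475.7, -15.7, 147.2]
tool_rot: [-2.67, -0.99, -0.767]
contact_force: [0.1, -0.1, -2.1]
finger_gap: 59.8
```

```bash
python3 - <<'E'
from h import *
st()
E
```

```text
t 14.2 head [469.2 -21.3 160.7] end [469.3 -21.2  29.7] hz [-0.001 -0.001  1.   ] F [ 0.1 -0.1 -2.1] M [-0.64  0.8   0.04] gap 59.8 q [-0.39 -0.24  0.62  2.31 -0.46  0.75 -0.32]
```

Now 1.5 mm rows, checking the force.

Emit:
move_arm:
  motion:
    - {"gripper":50,"dx":-0.8,"dy":0,"dz":1.27,"wx":0,"wy":0,"wz":0}
    - {"gripper":50,"dx":-0.8,"dy":0,"dz":1.27,"wx":0,"wy":0,"wz":0}
    - {"gripper":50,"dx":-0.8,"dy":0,"dz":1.27,"wx":0,"wy":0,"wz":0}
    - {"gripper":50,"dx":0,"dy":0,"dz":0,"wx":0,"wy":0,"wz":0}
  grip_force: 40

```text
t: 14.53
tool_pos: [475.7, -15.8, 142.8]
tool_rot: [-2.67, -0.99, -0.768]
contact_force: [0.5, -0.8, -1.4]
finger_gap: 59.6
```

```bash
python3 - <<'E'
from h import *
st()
f=arm.grab_frame("side"); g=arm.grab_frame("wrist")
cv2.imwrite("pics/m10.png",np.hstack([cv2.resize(f["img"][160:220,240:310],(408,350),interpolation=cv2.INTER_CUBIC),cv2.resize(g["img"][240:410,230:400],(350,350))])[:,:,::-1])
E
```

```text
t 14.5333 head [469.3 -21.3 156.4] end [469.4 -21.2  25.4] hz [-0.001 -0.001  1.   ] F [ 0.5 -0.8 -1.4] M [-0.63  0.79 -0.01] gap 59.6 q [-0.39 -0.24  0.63  2.31 -0.47  0.74 -0.31]
```

View pics/m10.png

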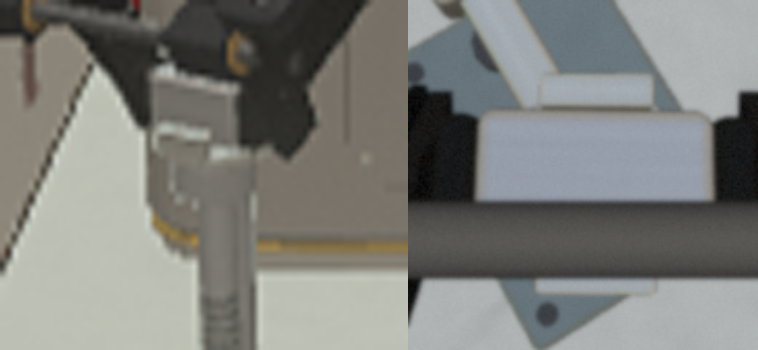

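Emit:
move_arm:
  motion:
    - {"gripper":50,"dx":-0.53,"dy":0,"dz":0.85,"wx":0,"wy":0,"wz":0}
    - {"gripper":50,"dx":-0.53,"dy":0,"dz":0.85,"wx":0,"wy":0,"wz":0}
    - {"gripper":50,"dx":-0.53,"dy":0,"dz":0.85,"wx":0,"wy":0,"wz":0}
    - {"gripper":50,"dx":0,"dy":0,"dz":0,"wx":0,"wy":0,"wz":0}
    - {"gripper":50,"dx":0,"dy":0,"dz":0,"wx":0,"wy":0,"wz":0}
  grip_force: 40

```text
t: 15.05
tool_pos: [476.7, -15.7, 141.4]
tool_rot: [-2.669, -0.99, -0.771]
contact_force: [-4.6, -0.6, 9.4]
finger_gap: 59.4
```

```bash
python3 - <<'E'
from h import *
st()
f=arm.grab_frame("side"); g=arm.grab_frame("wrist")
cv2.imwrite("pics/m11.png",np.hstack([cv2.resize(f["img"][160:220,240:310],(408,350),interpolation=cv2.INTER_CUBIC),cv2.resize(g["img"][240:410,230:400],(350,350))])[:,:,::-1])
E
```

```text
t 15.05 head [470.2 -21.3 155. ] end [470.6 -21.   24. ] hz [-0.003 -0.002  1.   ] F [-4.6 -0.6  9.4] M [0.17 0.9  0.41] gap 59.4 q [-0.4  -0.23  0.63  2.31 -0.48  0.74 -0.3 ]
```

View pics/m11.png

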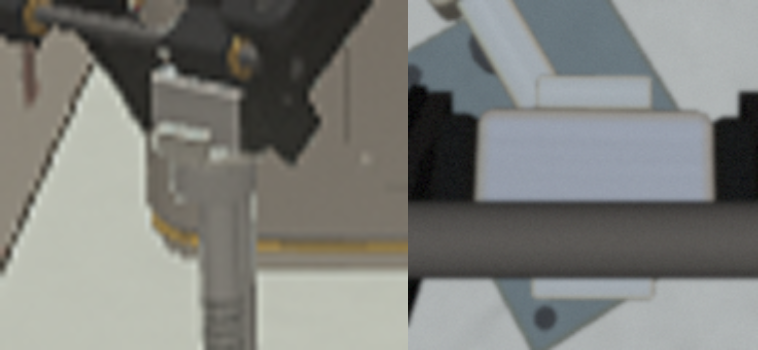

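Emit:
move_arm:
  motion:
    - {"gripper":50,"dx":0.8,"dy":0,"dz":-1.27,"wx":0,"wy":0,"wz":0}
    - {"gripper":66,"dx":0,"dy":0,"dz":0,"wx":0,"wy":0,"wz":0}
    - {"gripper":66,"dx":0,"dy":0,"dz":0,"wx":0,"wy":0,"wz":0}
    - {"gripper":66,"dx":0,"dy":0,"dz":0,"wx":0,"wy":0,"wz":0}
    - {"gripper":66,"dx":0,"dy":0,"dz":0,"wx":0,"wy":0,"wz":0}
  grip_force: 10

```text
t: 15.57
tool_pos: [475.9, -15.8, 141.6]
tool_rot: [-2.67, -0.99, -0.768]
contact_force: [0.8, -0.1, -0.8]
finger_gap: 65.6
```

```bash
python3 - <<'E'
from h import *
st()
f=arm.grab_frame("side"); g=arm.grab_frame("wrist")
cv2.imwrite("pics/m12.png",np.hstack([cv2.resize(f["img"][160:220,240:310],(408,350),interpolation=cv2.INTER_CUBIC),cv2.resize(g["img"][240:410,230:400],(350,350))])[:,:,::-1])
E
```

```text
t 15.5667 head [469.4 -21.3 155.1] end [469.6 -21.2  24.1] hz [-0.002 -0.001  1.   ] F [ 0.8 -0.1 -0.8] M [-0.42  0.55 -0.02] gap 65.6 q [-0.4  -0.23  0.63  2.31 -0.47  0.74 -0.31]
```

View pics/m12.png

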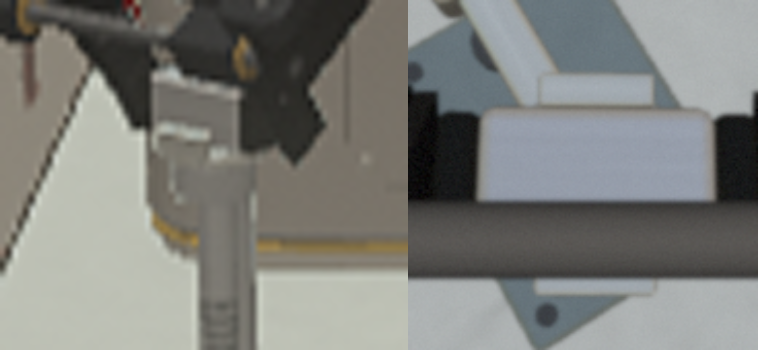

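Emit:
move_arm:
  motion:
    - {"gripper":80,"dx":0,"dy":0,"dz":0,"wx":0,"wy":0,"wz":0}
    - {"gripper":80,"dx":0,"dy":0,"dz":0,"wx":0,"wy":0,"wz":0}
    - {"gripper":80,"dx":0,"dy":0,"dz":-4,"wx":0,"wy":0,"wz":0}
    - {"gripper":80,"dx":0,"dy":0,"dz":-10,"wx":0,"wy":0,"wz":0}
    - {"gripper":80,"dx":0,"dy":0,"dz":-15,"wx":0,"wy":0,"wz":0}
    - {"gripper":80,"dx":0,"dy":0,"dz":-20,"wx":0,"wy":0,"wz":0}
    - {"gripper":80,"dx":8,"dy":0,"dz":-20,"wx":0,"wy":0,"wz":0}
    - {"gripper":80,"dx":10,"dy":0,"dz":-20,"wx":0,"wy":0,"wz":0}
    - {"gripper":80,"dx":10,"dy":0,"dz":-20,"wx":0,"wy":0,"wz":0}
    - {"gripper":80,"dx":0,"dy":0,"dz":0,"wx":0,"wy":0,"wz":0}
    - {"gripper":80,"dx":0,"dy":0,"dz":0,"wx":0,"wy":0,"wz":0}
  grip_force: 10

```text
t: 16.58
tool_pos: [450.2, -39.3, 250.6]
tool_rot: [-2.672, -0.989, -0.772]
contact_force: [0.3, -0.7, -0.2]
finger_gap: 79.7
```

```bash
python3 - <<'E'
from h import *
import pickle
st()
f=arm.grab_frame("side"); g=arm.grab_frame("wrist"); t=arm.grab_frame("top"); pickle.dump(g,open("w13.pkl","wb"))
save(g,"w13"); save(f,"s13")
cv2.imwrite("pics/m13.png",np.hstack([cv2.resize(f["img"][150:240,230:320],(400,400),interpolation=cv2.INTER_CUBIC),cv2.resize(t["img"][200:300,150:250],(400,400))])[:,:,::-1])
E
```

```text
t 16.5833 head [443.7 -44.8 264.1] end [444.3 -44.9 133.1] hz [-0.004  0.     1.   ] F [ 0.3 -0.7 -0.2] M [-0.51  0.61 -0.04] gap 79.7 q [-0.14 -0.37  0.42  2.18 -0.37  1.   -0.44]
```

View pics/m13.png

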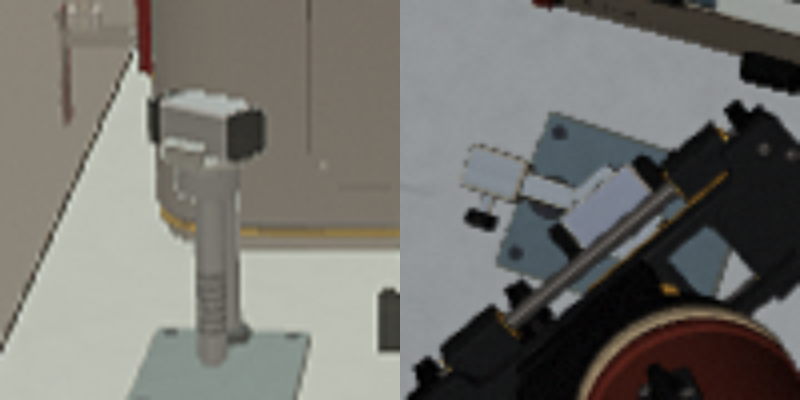

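View pics/w13.png

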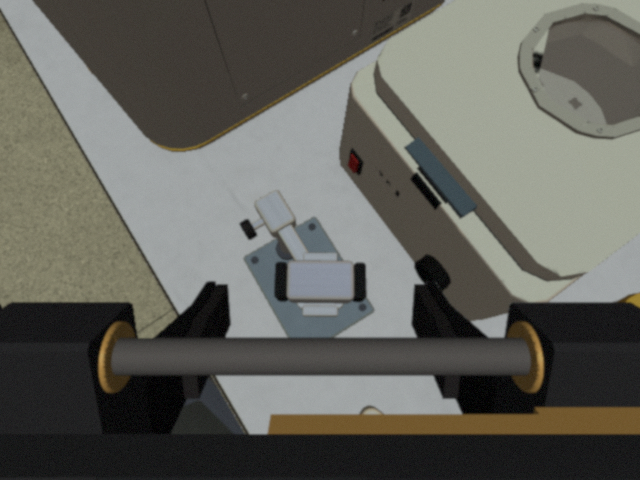

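```bash
python3 - <<'E'
from h import *
import pickle
g=pickle.load(open("w13.pkl","rb")); W=cloud(g)
md=lambda a,b,c,d:(np.nanmedian(W[a:b,c:d].reshape(-1,3),0).round(1))
print("head top",md(268,293,296,346),"cheek",md(306,311,306,334),"cheek far",md(256,259,310,330),"plate",md(318,330,300,340),"table",md(240,260,370,400))
cv2.imwrite("pics/w13c.png",cv2.resize(g["img"][235:325,255:390,::-1],(780,520),interpolation=cv2.INTER_CUBIC))
f=arm.grab_frame("side"); W=cloud(f)
m=(abs(W[...,0]-470)<40)&(abs(W[...,1]+21)<45)&(W[...,2]>120)&(W[...,2]<200); print("side max z",np.percentile(W[m][:,2],[90,95,98]).round(1))
E
```

```text
head top [469.  -21.7 166.4] cheek [456.3 -31.8 148.4] cheek far [483.   -8.5 148.3] plate [454.  -33.3   8.5] table [ 5.594e+02 -3.530e+01  4.000e-01]
side max z [164.6 165.2 165.7]
```

View pics/w13c.png

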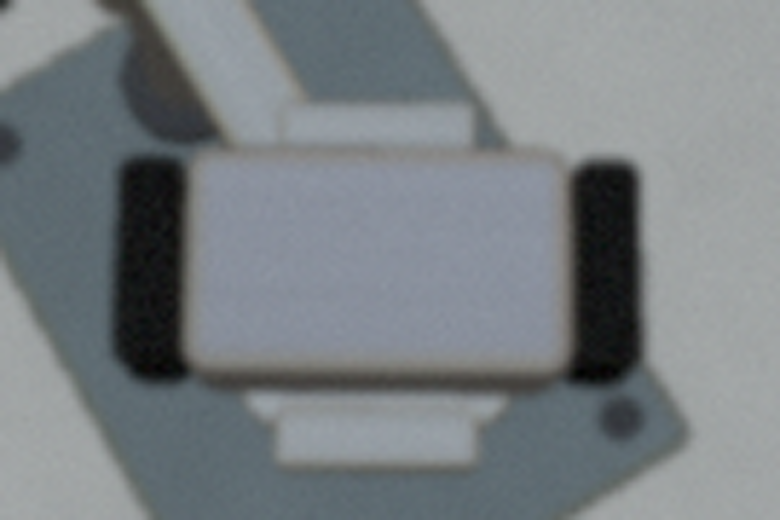

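```bash
python3 - <<'E'
from h import *
import pickle
F=pickle.load(open("f0.pkl","rb"))["side"]["img"]; f=arm.grab_frame("side"); d=np.abs(F.astype(int)-f["img"]).max(2)
for n,(a,b,c,e) in dict(cup=(240,280,362,400),timer=(245,280,236,278),tape=(272,310,382,432),marker=(312,330,202,282)).items(): print(n,(d[a:b,c:e]>40).sum())
print(arm.hand_in())
E
```

```text
cup 0
timer 0
tape 0
marker 0
the job is handed in; nothing more can be done
None
```

The hammer is home in the stand and the job is handed in at about 17 s of the 64 s allowed.

I chose the large hammer in the rest at top-view pixel (253, 354), not the small loose one at (324, 427). I gripped it across the two ends of its bar (60 mm opening) and lifted it out. I turned it upright with the bar along the slot, which the wrist camera put at −49° in the world, and lowered it through the collar. The highest force I read was about 10 N, at touchdown. Then I let go and backed clear.

**Seating:** the wrist camera reads the head's top at 166.4 mm, where 166 mm is fully home, and both cheek tops at 148.4 mm. The side camera gives about 165 to 166 mm. The bar lies parallel between the cheeks with the gripper well clear.

**Other things:** the cup, timer, tape roll and marker show no change in the side picture from start to end.

**Disagreements:**
- The top and wrist cameras differed by about 3 mm on the bore position; I used the wrist value, shifted slightly toward the top camera's.
- The hammer lay rolled about 8° in its rest, so I matched the gripper to that.
- At touchdown the arm's own estimate of the head height was 2 mm above home, within the calibration error.

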